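# Close a denture flask and bring the ratchet press down four clicks

### The job

Close up the packed denture flask and put it under pressure: set the brass lid squarely on the flask half that stands on the press's pulled-out tray, then push the tray fully home under the ram. Then bring the ratchet lever on the side of the press down until it has clicked exactly four times (count every click from the lever's present position, and never make a fifth) and keep hold of the black grip there while the flask takes up the pressure: finish with the fingers still holding the lever, not letting go.

Things in the scene. Friction and masses are not known exactly. Their poses are not given: they have to be found in the camera images.
- press: Grey cast bench press for denture flasks, fixed, 285 mm long, 100 wide, 240 high. Origin on the bench (z = 0) straight below the ram axis; x axis from its front (tray side, towards the robot) to its back, y to its left, z up. The head overhangs from x -24 to +83 mm, 56 mm wide, z 150 to 206 mm; ratchet wheel and lever are on its left (+y) side.
- flask_lid_mid (a point): Centre of the loose brass flask lid (0.3 kg, 40 mm high), standing upright on the bench: spigot 59 mm across, 7 high, with a bevelled foot; flange 82 across, 9 thick; on top a round boss 28 across, 24 high, to grip it by. The point is 20 mm above the spigot's foot, 4 mm above the flange's top, 20 mm below the boss's flat top.
- flask_rim (a point): Centre of the mouth of the lower flask half, a brass cup 82 mm across, 31 high, fixed on the tray and moving with it; at rim height, 73 mm above the bench. The mouth is about 64 mm across inside and clear for 10 mm down to set plaster. With the lid's flange seated on the rim, flask_lid_mid is 13 mm above this point. Axes as the press.
- tray_post (a point): Middle of the upright pull post at the front of the tray: a steel stem 14 mm across with a black ball 19 mm across on top. The point lies 69 mm above the bench, 26 mm above the tray's front lip and 28 mm below the top of the ball; 95 mm in front of the flask's centre. Pinch it or push it.
- press_tray (a joint): Sliding tray, m: 0 = pulled right out towards the robot, 0.150 = fully home against its stop, flask under the ram; moves along the press's +x. Slides with about 2 N of friction and stays where it is left.
- press_lever (a joint): Ratchet lever, rad: 0 = up at its stop, leaning 65 degrees above the horizontal towards the robot; grows as it comes down; level at 1.13, end stop 1.35. Unloaded it stays where it is left; under the pad's load it settles back onto its last tooth. It starts in its free play (below 0.25), which has no teeth. Clicks come at about 0.45 and every 0.18 after. Ram: 18 mm down per rad.
- lever_grip (a point): Middle of the lever's black grip, a freely turning sleeve 20 mm across, 46 mm long, that sticks out along the press's y from the lever's end, 150 mm from the lever's axis. One click is 27 mm of its arc. At each click the resistance felt at the grip climbs by 3 to 6 N as the sprung pawl rises on a tooth, then drops sharply.
- lever_hinge (a point): Point on the lever's axis (parallel to the press's y) level with the middle of the grip sideways; fixed, 180 mm above the bench, 26 mm behind the ram axis. Its x axis is the press's x.
- lever_sleeve: The black sleeve itself (see lever_grip); origin at its inner end, on its axis.
- press_pad: Round steel pressure pad 42 mm across, sprung under the ram (1.6 N per mm); origin at the middle of its underside. With the lever at its stop it is 116 mm above the bench, 10 mm above the boss of a closed flask; it meets the boss with the lever at about 0.55.
- sep_oil: Bystander: small jar with a black cap, 39 mm across, 76 mm high, left of the press; origin under its middle.
- denture_model: Bystander: plaster jaw model with pink gums, 62 mm, 26 mm high, on the bench near the foot of the lamp; origin under its middle.

How it is judged:
On the way, in this order (a step that is already met when the one before it is completed fails the run):
1. the lid sits squarely on the flask, flange on the rim, with the tray still out (horizontal distance between flask_lid_mid and flask_rim below 0.005 m and z of flask_lid_mid in the frame of flask_rim below 0.015 m and angle between flask_lid_mid's own z axis and vertical below 0.06 rad and value of joint press_tray below 0.1 m), for 0.2 s.
2. the tray is fully home with the closed flask on it (value of joint press_tray above 0.145 m and z of flask_lid_mid in the frame of flask_rim below 0.015 m and value of joint press_lever below 0.44 rad), for 0.2 s.
At the end, for the whole second after the job is handed in: Lid seated on the flask (centred within 5 mm, flange within 2 mm of the rim, tilt under 0.06 rad), tray home within 5 mm, lever past its 4th click and short of its 5th (0.98 to 1.155 rad), pad pressing with over 8 N, fingers still on the black grip (over 1 N) (value of joint press_lever between 0.98 and 1.155 rad and contact force between the fingers and lever_sleeve above 1 N and contact force between press_pad and anything else above 8 N and value of joint press_tray above 0.145 m and horizontal distance between flask_lid_mid and flask_rim below 0.005 m and z of flask_lid_mid in the frame of flask_rim below 0.015 m and angle between flask_lid_mid's own z axis and vertical below 0.06 rad); the arm keeps its last pose, push and grip.
It fails at once if the lever is taken over a fifth click (value of joint press_lever above 1.19 rad).
It fails at once if a bystander is knocked away (distance of any of sep_oil, denture_model from where it was at the start of the episode above 0.03 m).
It also fails if it takes over 72 s, if anything falls off the work surface, if the arm or the gripper's body presses on something with over 40 N, if the wrist force passes 120 N, or if a joint passes its speed limit or range.

### The arm

A 6-joint arm with a two-finger parallel gripper is mounted at the origin on a cart in front of the work surface, level with it; the furniture and walls round the work are solid. World frame = base frame: x ahead of the robot, y to its left, z up, the work surface at z = 0. Lengths are in m, angles in rad, forces in N, time in s.
With the tool pointing down it reaches from about 0.35 to 0.775 m from the base axis. Payload 5.5 kg.
Tool frame: the origin (TCP) lies at the very end of the fingers, on their centre line; the grasp point (between the pads) lies hold_point_z behind it (hold_point_z is the distance from the TCP to the grasp point, in m); x points along the fingers, y is the direction in which the jaws open and shut, and the axes are right-handed (so a half turn about x gives the same grasp; the last joint's range is limited). The gripper opens to 85 mm and grips with 20 to 120 N. Pads are 22 mm wide; open, the fingers measure 114 mm over their backs; the gripper's body (76 mm by 85 mm) begins 54 mm behind the grasp point. The pads swing forward as they close: fully open they stand 13 mm farther back than shut.
Start: joints at [1.12, 0.313, 0.046, 1.304, 0, 1.431], TCP at [0.176, 0.547, 0.231] pointing down, gripper open.
Joint ranges: [-2.76, 2.76], [-0.86, 1.69], [-1.03, 1.26], [-2.2, 2.34], [-1.47, 1.5], [-3.14, 3.14]. Speed limits (rad/s): [2.57, 2.57, 3.14, 3.14, 3.14, 3.14].

### API

Orientations are given as a unit quaternion [w, x, y, z].
In Python, from workcell import * gives the robot as it stands. The module is installed in compiled form; this text tells all that it offers.
- The arm moves only by the tool step_arm, never from a script. Its argument "targets" is a list of rows, each a list of 3 entries, a list of its own where there are three numbers: the turn, a rotation vector about the tool's x, y, z in degrees, then the shift along the tool's x, y, z in cm, then the finger opening in cm, from 0 to 8.54. A call has exactly 10 rows; each row shifts and turns the commanded pose from where the row before left it, along the tool's axes as they then stand; what a row does not reach is not made up. A row lasts 1/10 s, in which the tool goes at most 50 mm and 8.59 degrees, less where a joint would pass 70% of its speed; a pose out of reach is approached as far as the arm can. A call with a gripper value outside its range is refused whole. The fingers move at their own pace and stop on an object; "force" is the grip in N (left out, the last holds). Time passes only in rows, so rows that do not move let the fingers close, or fill a call up. It gives the time, the measured TCP pose, the force and the opening at its end, in the units of the state.
- get_state(): the state, without advancing time (a new reading comes with each control period).
- read_camera(name): name is "scene" or "top" or "wrist"; returns the picture (420x560x3 uint8, red, green, blue); there is no depth.
- camera_model(name): a dict with "fx", "fy", "cx", "cy" (pixels), "xyz" and "rotation" of the camera in the world; the wrist camera has in their place "T_tool_cam" (4x4, takes a point from camera to tool coordinates, whose origin is the TCP and whose axes are the tool frame's). Camera axes: x right, y down, z forward; pixel columns grow to the right and rows downward; lengths in m; the calibration is good to about 2 mm. The wrist camera is an equidistant fisheye: a pixel r from the principal point sees the ray r / f radians off the axis. A picture is of the moment at which its call begins: read the wrist's pose just before it. camera_model takes no time and is no camera call.
- hand_in(): hands the job in, once; it reports no verdict.
Trained networks look in the newest picture that a camera, given by its name, has taken for a name from the list of things; names that differ only in an ending like _2 or _b are one class to them, and where a whole thing is asked for, a point or a joint stands for the part that bears it (a point fixed in the world has none). Each returns a list of dicts, best first, with "p" (0 to 1); they miss things now and then, are a little off and sometimes report something else, mostly with a low value. They report only what shows in the picture. A call takes as long as a camera call.
- find_in(camera, label): "extent" ([left, top, width, height] in pixels, round what is visible of it).
- silhouettes(camera, label): "mask" (420x560 bool, what is visible of it) and "extent" ([left, top, width, height] in pixels, round what is visible of it).
The state is a dict: "clock": time; "joint_pos": joint angles; "qvel": joint speeds; "tau": joint torques, N m; "tcp_pos": TCP position; "orientation": TCP orientation; "wrist_force": force on the tool from outside, world axes, zero at the start; "ft_torque": the same for the moment, N m; "finger_gap": finger opening in m.
Only numpy, scipy, OpenCV 4.12 (cv2) and the standard library are available. Lean on these libraries where they do the work, as an engineer would, in place of code of your own. Each camera call takes 0.05 s, during which the arm holds its last target.

## Working session

There is one attempt and no reset: what is moved stays moved. The work goes in short steps, Python scripts to look and compute and a tool call to move; the robot and the scene stay as the last step left them, time stands still between calls to the robot, and variables do not carry over. Pictures are saved under pics/ and viewed, and the job is handed in when it is done.

Besides the shell and the picture viewer there is one more tool, called after "Emit:" by a JSON object that holds its "fn" and its "kwargs". step_arm: Moves the arm, as the interface text tells. Its arguments: {"type":"object","properties":{"targets":{"type":"array","items":{"type":"array"}},"force":{"type":"number"}},"required":["targets"]}

```bash
mkdir -p pics; ls; python3 - <<'E'
from workcell import *
import cv2
print(get_state())
for n in ["scene","top","wrist"]:
    im=read_camera(n); cv2.imwrite(f"pics/{n}0.png",im[:,:,::-1])
    print(n,camera_model(n))
E
```

```text
pics
{'clock': 0.0, 'joint_pos': array([1.12038021e+00, 3.14002805e-01, 4.49951096e-02, 1.30357773e+00,
       1.27184239e-05, 1.43121297e+00]), 'qvel': array([ 8.56246093e-04,  3.62383205e-04, -9.57973157e-05,  7.19139540e-04,
       -2.60933636e-04, -1.74639170e-03]), 'tau': array([ 2.39140652e-03, -4.80620706e+01,  2.98535442e+01,  1.91245554e-02,
       -1.77289462e-04,  5.67350156e-06]), 'tcp_pos': array([0.17564438, 0.54699863, 0.23041408]), 'orientation': array([ 0.69839565,  0.10885015,  0.69877207, -0.11005797]), 'wrist_force': array([ 0.47262438,  0.11857835, -0.97943698]), 'ft_torque': array([0.01230277, 0.03436662, 0.03812293]), 'finger_gap': 0.08509817593242928}
scene {'fx': 429.1711876675149, 'fy': 429.1711876675149, 'cx': 280.05135357797013, 'cy': 208.44624828771418, 'xyz': array([ 0.10420465, -0.26306215,  0.98630479]), 'rotation': array([-0.31521068,  0.88837335, -0.31627819,  0.10678539])}
top {'fx': 450.3038262147317, 'fy': 450.3038262147317, 'cx': 284.9684392941365, 'cy': 207.63344206158447, 'xyz': array([0.3290121 , 0.21850845, 1.06965115]), 'rotation': array([-0.07468135,  0.71645551, -0.68951386,  0.07539782])}
wrist {'fx': 325.19226210127806, 'fy': 325.19226210127806, 'cx': 282.3297557832298, 'cy': 206.95067799115884, 'T_tool_cam': array([[-3.85205405e-04, -2.94965433e-01,  9.55507847e-01,
        -1.42516680e-01],
       [ 9.99999897e-01,  1.14495601e-04,  4.38486834e-04,
        -2.79470522e-05],
       [-2.38739903e-04,  9.55507917e-01,  2.94965358e-01,
        -7.49553985e-02],
       [ 0.00000000e+00,  0.00000000e+00,  0.00000000e+00,
         1.00000000e+00]])}
```

View pics/scene0.png

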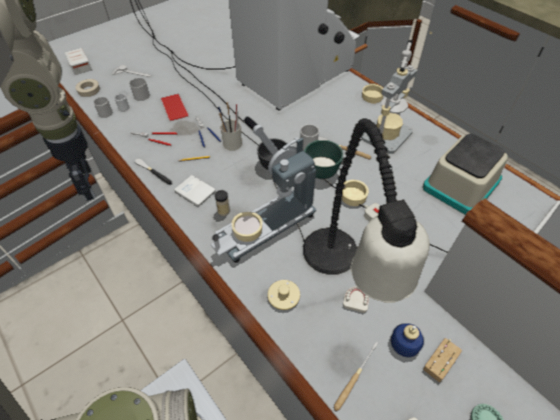

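View pics/top0.png

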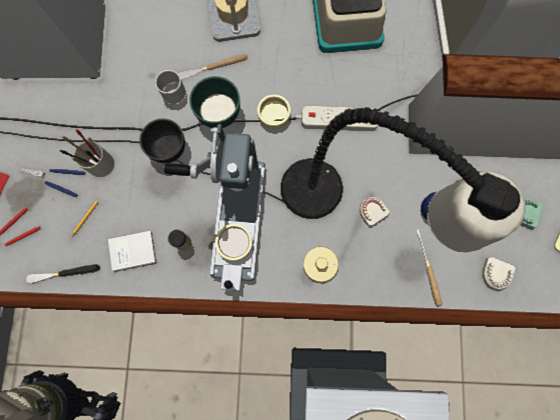

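View pics/wrist0.png

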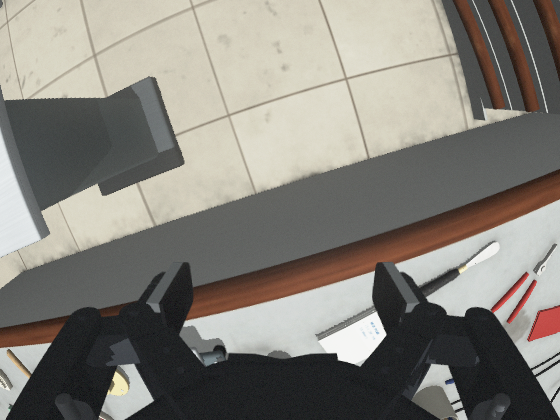

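```bash
python3 - <<'E'
import workcell
print([a for a in dir(workcell) if a[0]!='_'])
print(getattr(workcell,'hold_point_z',None))
from workcell import *
for c in ["scene","top"]:
  for l in ["press","flask_lid_mid","flask_rim","tray_post","press_lever","lever_sleeve","sep_oil","denture_model"]:
    r=find_in(c,l); print(c,l,[(round(d['p'],2),[round(float(x),1) for x in d['extent']]) for d in r[:3]])
print(get_state()['clock'])
E
```

```text
['MotionError', 'camera_model', 'find_in', 'get_state', 'hand_in', 'hold_point_z', 'read_camera', 'silhouettes']
0.0187
scene press [(0.91, [209.6, 117.6, 102.9, 145.3])]
scene flask_lid_mid [(0.66, [268.3, 281.3, 32.1, 27.6])]
scene flask_rim [(0.92, [214.9, 210.6, 59.2, 41.8])]
scene tray_post [(0.6, [212.0, 215.0, 60.8, 39.7]), (0.3, [243.1, 117.3, 55.2, 55.6])]
scene press_lever [(0.74, [240.0, 117.5, 57.6, 54.9]), (0.69, [209.6, 211.4, 61.2, 43.6])]
scene lever_sleeve [(0.64, [244.1, 113.2, 11.2, 15.1])]
scene sep_oil [(0.78, [218.6, 189.5, 8.4, 26.4])]
scene denture_model [(0.82, [343.6, 284.4, 26.8, 30.7]), (0.71, [241.3, 118.8, 56.1, 55.9])]
top press [(0.98, [165.4, 125.6, 98.4, 166.0])]
top flask_lid_mid []
top flask_rim [(0.73, [213.7, 220.3, 42.5, 70.1])]
top tray_post [(0.77, [216.0, 220.3, 37.0, 67.5]), (0.38, [303.6, 247.4, 35.1, 34.3])]
top press_lever [(0.63, [162.1, 139.7, 60.8, 43.2])]
top lever_sleeve [(0.8, [163.7, 160.6, 23.3, 16.8])]
top sep_oil [(0.85, [163.9, 231.1, 25.0, 18.1])]
top denture_model [(0.8, [357.7, 197.2, 34.0, 27.8]), (0.69, [161.0, 163.7, 30.1, 12.7])]
0.95
```

```bash
cat > h.py <<'E'
from workcell import *
import numpy as np, cv2
from scipy.spatial.transform import Rotation as R
def Rq(q): return R.from_quat([q[1],q[2],q[3],q[0]]).as_matrix()
def campose(n):
    c=camera_model(n)
    if n=="wrist":
        s=get_state(); T=np.eye(4);T[:3,:3]=Rq(s['orientation']);T[:3,3]=s['tcp_pos']
        T=T@c['T_tool_cam']; return c,T[:3,:3],T[:3,3]
    q=np.array(c['rotation']); M=Rq(q) if q.shape==(4,) else q
    return c,M,c['xyz']
def ray(n,u,v):
    c,M,o=campose(n); x=(u-c['cx'])/c['fx'];y=(v-c['cy'])/c['fy']
    if n=="wrist":
        r=np.hypot(x,y); d=np.array([x/r*np.sin(r),y/r*np.sin(r),np.cos(r)]) if r>0 else np.array([0,0,1.])
    else: d=np.array([x,y,1])
    return o,M@d
def onz(n,u,v,z):
    o,d=ray(n,u,v); return o+d*(z-o[2])/d[2]
def proj(n,p):
    c,M,o=campose(n); d=(np.atleast_2d(p)-o)@M
    if n=="wrist":
        t=np.arctan2(np.hypot(d[:,0],d[:,1]),d[:,2]);k=t/np.hypot(d[:,0],d[:,1])
    else: k=1/d[:,2]
    return np.c_[c['cx']+c['fx']*d[:,0]*k,c['cy']+c['fy']*d[:,1]*k]
def tri(*obs):
    A=np.zeros((3,3));b=np.zeros(3)
    for n,u,v in obs:
        o,d=ray(n,u,v);d=d/np.linalg.norm(d);P=np.eye(3)-np.outer(d,d);A+=P;b+=P@o
    p=np.linalg.solve(A,b); res=[np.linalg.norm((np.eye(3)-np.outer(d/np.linalg.norm(d),d/np.linalg.norm(d)))@(p-o)) for o,d in [ray(*q) for q in obs]]
    return p,res
def crop(src,name,x,y,w,h,s):
    im=cv2.imread(src)[y:y+h,x:x+w]; cv2.imwrite(name,cv2.resize(im,None,fx=s,fy=s,interpolation=cv2.INTER_CUBIC))
E
python3 - <<'E'
from h import *
crop('pics/top0.png','pics/c1.png',150,110,130,190,3)
crop('pics/scene0.png','pics/c2.png',190,100,140,220,2.7)
crop('pics/top0.png','pics/c3.png',290,230,64,60,6)
im=camera_model("top")
print(onz("top",320,265,0.0), onz("top",235,242,0.073), onz("scene",247,226,0.073),onz("scene",284,294,0.02))
E
```

```text
[0.42440129 0.13376182 0.        ] [0.46163689 0.32981146 0.073     ] [0.45551913 0.32394632 0.073     ] [0.42250137 0.12922371 0.02      ]
```

View pics/c1.png

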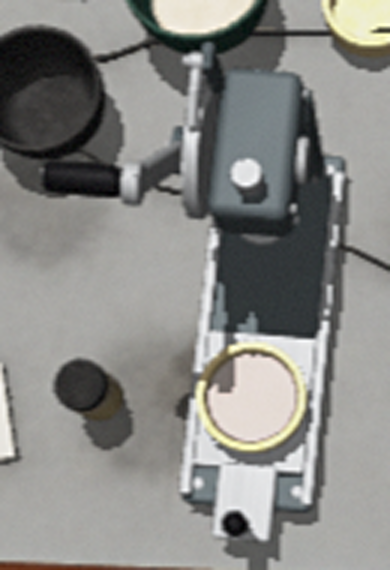

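View pics/c2.png

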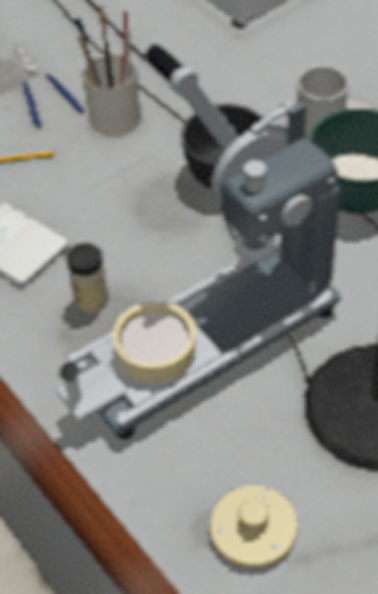

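View pics/c3.png

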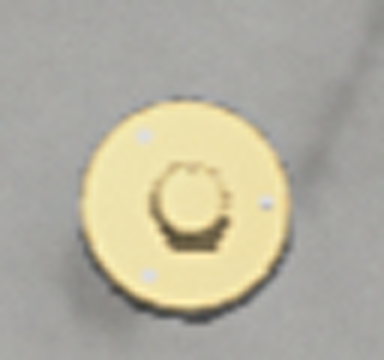

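```bash
python3 - <<'E'
from h import *
def blob(n,x0,y0,x1,y1,name):
    im=cv2.imread(f'pics/{n}0.png'); hsv=cv2.cvtColor(im,cv2.COLOR_BGR2HSV)
    m=((hsv[...,0]>18)&(hsv[...,0]<35)&(hsv[...,1]>65)&(hsv[...,2]>120)).astype(np.uint8)
    k=np.zeros_like(m);k[y0:y1,x0:x1]=m[y0:y1,x0:x1]
    cs,_=cv2.findContours(k,cv2.RETR_EXTERNAL,cv2.CHAIN_APPROX_NONE)
    c=max(cs,key=cv2.contourArea); h=cv2.convexHull(c); e=cv2.fitEllipse(h)
    print(n,name,cv2.boundingRect(c),e); return e[0]
a=blob('top',300,240,345,290,'lid'); b=blob('scene',262,275,305,315,'lid')
print(onz('top',*a,0.016),onz('scene',*b,0.016),tri(('top',*a),('scene',*b)))
a=blob('top',205,215,262,270,'rim'); b=blob('scene',225,205,270,250,'rim')
print(onz('top',*a,0.073),onz('scene',*b,0.073),tri(('top',*a),('scene',*b)))
# ball
print('ball',onz('top',228.7,284.3,0.0875), onz('scene',190+69/2.7,100+370/2.7,0.0875))
# grip ends top: inner(150+120/3,110+181/3) outer (150+43/3,110+178/3); 
print('grip mid',tri(('top',150+81/3,110+180/3),('scene',190+164/2.7,100+61/2.7)))
print('ram knob',tri(('top',150+247/3,110+170/3),('scene',190+256/2.7,100+167/2.7)))
print('oil cap',onz('top',150+80/3,110+386/3,.076),onz('scene',190+86/2.7,100+258/2.7,.076))
E
```

```text
top lid (304, 247, 34, 35) ((320.4098815917969, 263.9367980957031), (34.5251350402832, 35.13105773925781), 134.9588165283203)
scene lid (277, 290, 13, 11) ((283.0616760253906, 293.4022521972656), (12.018898010253906, 14.074610710144043), 24.601072311401367)
[0.42547916 0.13412675 0.016     ] [0.42305016 0.1336169  0.016     ] (array([0.42484419, 0.13434249, 0.01330544]), [np.float64(0.0009749139862461098), np.float64(0.0009749139862461417)])
top rim (217, 226, 31, 11) ((232.81764221191406, 236.2655792236328), (22.049983978271484, 31.103010177612305), 98.9883804321289)
scene rim (239, 228, 22, 13) ((249.3824920654297, 232.2091827392578), (15.301254272460938, 22.890228271484375), 61.744476318359375)
[0.47431242 0.33546478 0.073     ] [0.44837558 0.30364424 0.073     ] (array([0.47997098, 0.34588989, 0.00190692]), [np.float64(0.005127790580128195), np.float64(0.0051277905801281045)])
ball [0.36776374 0.33612545 0.0875    ] [0.36696357 0.33737517 0.0875    ]
grip mid (array([0.55159667, 0.4114093 , 0.31541599]), [np.float64(1.640846629526807e-05), np.float64(1.640846629535418e-05)])
ram knob (array([0.58891281, 0.32743117, 0.22443675]), [np.float64(0.0005847906787019206), np.float64(0.0005847906787017683)])
oil cap [0.46369678 0.45936198 0.076     ] [0.46263995 0.45226519 0.076     ]
```

```bash
python3 - <<'E'
from h import *
f=lambda x,y,z: onz('top',150+x/3,110+y/3,z)
for z in (0.02,0.04):
  a=f(310,510,z);b=f(342,165,z); d=b-a; print(z,a,b,np.degrees(np.arctan2(d[1],d[0])))
rim=f(253,396,.073); print(rim, onz('scene',190+154.5/2.7,100+340/2.7,.073))
E
python3 - <<'E'
from h import *
crop('pics/top0.png','pics/c4.png',200,200,70,100,6)
crop('pics/top0.png','pics/c5.png',155,110,110,90,7)
E
```

```text
0.02 [0.38234109 0.28815731 0.02      ] [0.65971406 0.27677446 0.02      ] -2.3499881029451917
0.04 [0.38132497 0.28683022 0.04      ] [0.65341288 0.27566427 0.04      ] -2.349988102945185
[0.46157983 0.33129376 0.073     ] [0.45611888 0.32376935 0.073     ]
```

View pics/c4.png

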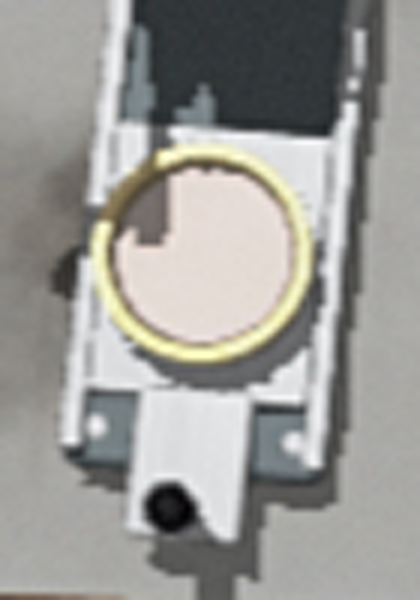

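View pics/c5.png

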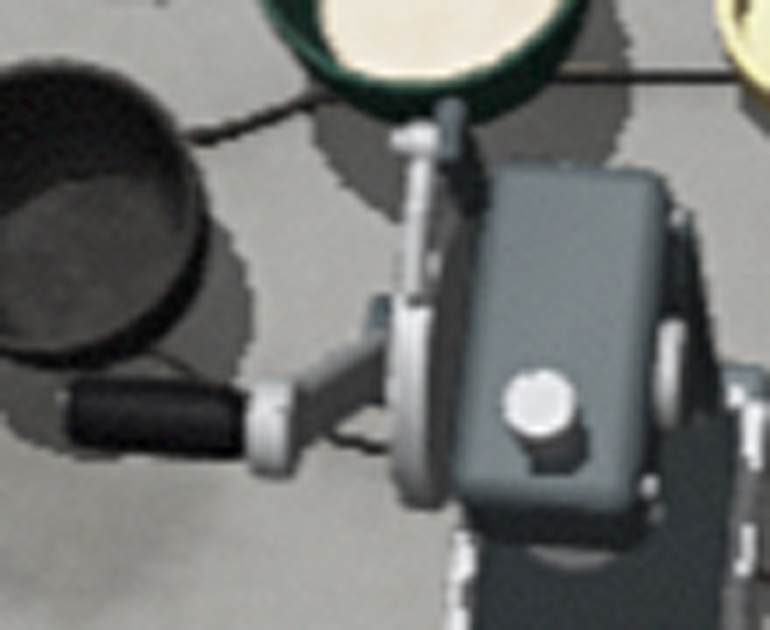

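```bash
cat >> h.py <<'E'
YAW=-0.041
def down(yaw):
    # tool x down, tool y = (cos yaw, sin yaw,0)
    x=np.array([0,0,-1.]);y=np.array([np.cos(yaw),np.sin(yaw),0]);return np.c_[x,y,np.cross(x,y)]
def delta(pt,Mt,s=None):
    s=s or get_state();M=Rq(s['orientation'])
    rv=R.from_matrix(M.T@Mt).as_rotvec(degrees=True)
    d=np.array(pt)-s['tcp_pos']
    print('rotvec deg',rv.round(2),'shift cm now-axes',(M.T@d*100).round(2),'after-turn axes',(Mt.T@d*100).round(2))
def st():
    s=get_state();M=Rq(s['orientation']);y=M[:,1]
    print('t',round(s['clock'],2),'tcp',s['tcp_pos'].round(4),'x',M[:,0].round(3),'yaw_y',np.degrees(np.arctan2(y[1],y[0])).round(2),'F',s['wrist_force'].round(2),'gap',round(s['finger_gap'],4),'q',s['joint_pos'].round(3)); return s
E
python3 - <<'E'
from h import *
st()
for a in (90,-90,0,180):
    print(a); delta([0.425,0.134,0.15],down(np.radians(a)+YAW))
E
```

```text
t 0.95 tcp [0.1759 0.5475 0.2313] x [ 0.  0. -1.] yaw_y 72.19 F [0.25 0.44 0.67] gap 0.0855 q [ 1.12   0.313  0.046  1.304 -0.     1.431]
90
rotvec deg [-1.546e+01  0.000e+00 -1.000e-02] shift cm now-axes [  8.13 -31.75  36.36] after-turn axes [  8.13 -40.29  26.59]
-90
rotvec deg [ 1.6454e+02 -1.0000e-02 -1.0000e-02] shift cm now-axes [  8.13 -31.75  36.36] after-turn axes [  8.13  40.29 -26.59]
0
rotvec deg [ 7.454e+01 -0.000e+00 -1.000e-02] shift cm now-axes [  8.13 -31.75  36.36] after-turn axes [ 8.13 26.59 40.29]
180
rotvec deg [-1.0546e+02  1.0000e-02 -0.0000e+00] shift cm now-axes [  8.13 -31.75  36.36] after-turn axes [  8.13 -26.59 -40.29]
```

Emit:
{"fn": "step_arm", "kwargs": {"targets": [[[-7.7,0,0],[0,0,0],8.5],[[-7.76,0,0],[0,0,0],8.5],[[0,0,0],[0,-2.88,1.9],8.5],[[0,0,0],[0,-2.88,1.9],8.5],[[0,0,0],[0,-2.88,1.9],8.5],[[0,0,0],[0,-2.88,1.9],8.5],[[0,0,0],[0,-2.88,1.9],8.5],[[0,0,0],[0,-2.88,1.9],8.5],[[0,0,0],[0,-2.88,1.9],8.5],[[0,0,0],[0,-2.88,1.9],8.5]]}}

```text
clock: 1.95
tcp_pos: [0.3189, 0.3099, 0.2315]
orientation: [0.707, 0.015, 0.707, -0.014]
wrist_force: [-0.1, 0.3, -0.0]
finger_gap: 0.0851
```

Emit:
{"fn": "step_arm", "kwargs": {"targets": [[[0,0,0],[0,-2.88,1.9],8.5],[[0,0,0],[0,-2.88,1.9],8.5],[[0,0,0],[0.5,-2.88,1.9],8.5],[[0,0,0],[1.5,-2.88,1.9],8.5],[[0,0,0],[1.5,-2.88,1.9],8.5],[[0,0,0],[1.5,-2.88,1.9],8.5],[[0,0,0],[1.5,0,0],8.5],[[0,0,0],[1.5,0,0],8.5],[[0,0,0],[0,0,0],8.5],[[0,0,0],[0,0,0],8.5]]}}

```text
clock: 2.95
tcp_pos: [0.425, 0.1337, 0.1515]
orientation: [0.707, 0.014, 0.707, -0.014]
wrist_force: [0.1, 0.8, -0.4]
finger_gap: 0.0849
```

```bash
python3 - <<'E'
from h import *
s=st()
im=read_camera('wrist'); cv2.imwrite('pics/w1.png',im[:,:,::-1])
im=read_camera('top'); cv2.imwrite('pics/t1.png',im[:,:,::-1])
print(proj('wrist',[[.425,.134,.016],[.425,.134,.040]]))
delta([.425,.134,.15],down(np.pi/2+YAW))
E
```

```text
t 2.95 tcp [0.425  0.1337 0.1515] x [-0.  0. -1.] yaw_y 87.65 F [ 0.14  0.84 -0.43] gap 0.0849 q [ 0.124  0.108 -0.415  1.048  0.     0.165]
[[282.22241917 194.11636247]
 [282.23177619 201.7214743 ]]
rotvec deg [ 0.03  0.08 -0.02] shift cm now-axes [ 0.22 -0.   -0.06] after-turn axes [ 0.22 -0.   -0.06]
```

View pics/w1.png

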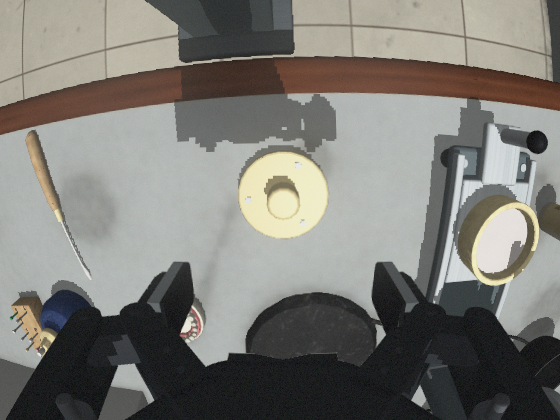

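View pics/t1.png

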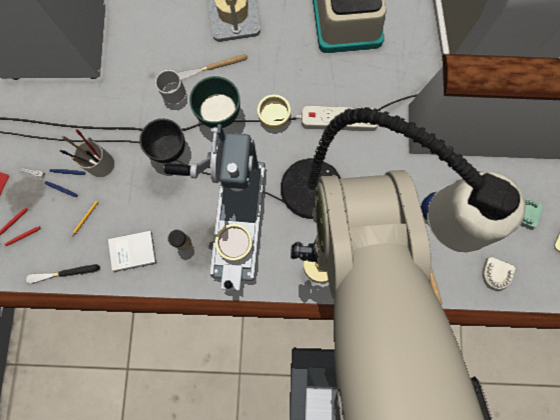

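```bash
python3 - <<'E'
from h import *
im=cv2.imread('pics/w1.png'); hsv=cv2.cvtColor(im,cv2.COLOR_BGR2HSV)
m=((hsv[...,0]>18)&(hsv[...,0]<35)&(hsv[...,1]>65)).astype(np.uint8)
k=np.zeros_like(m);k[140:250,225:340]=m[140:250,225:340]
c=max(cv2.findContours(k,cv2.RETR_EXTERNAL,cv2.CHAIN_APPROX_NONE)[0],key=cv2.contourArea);h=cv2.convexHull(c)[:,0]
P=np.array([onz('wrist',*p,.012) for p in h.astype(float)])
from scipy.optimize import least_squares
f=lambda P:least_squares(lambda x:np.hypot(P[:,0]-x[0],P[:,1]-x[1])-x[2],[P[:,0].mean(),P[:,1].mean(),.04],loss='soft_l1',f_scale=.001).x
print('lid',f(P), cv2.boundingRect(c))
crop('pics/w1.png','pics/c6.png',440,110,120,200,4)
crop('pics/w1.png','pics/c7.png',225,140,115,110,6)
E
```

```text
lid [0.42912332 0.13304039 0.01923395] (264, 175, 36, 45)
```

View pics/c6.png

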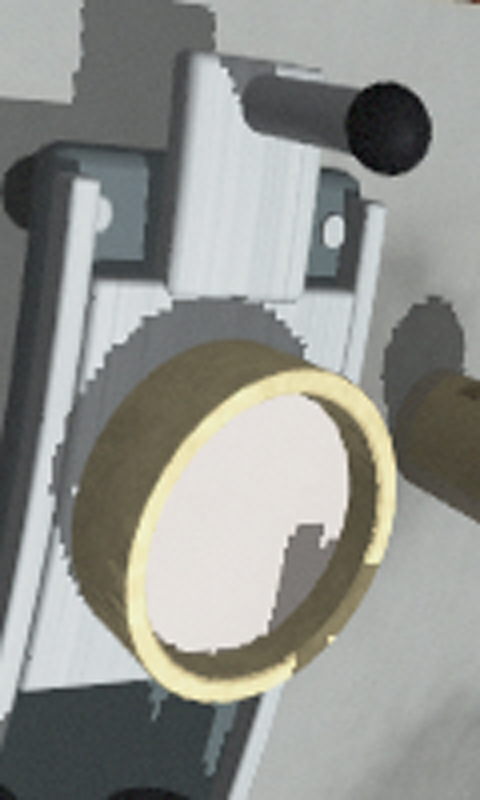

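View pics/c7.png

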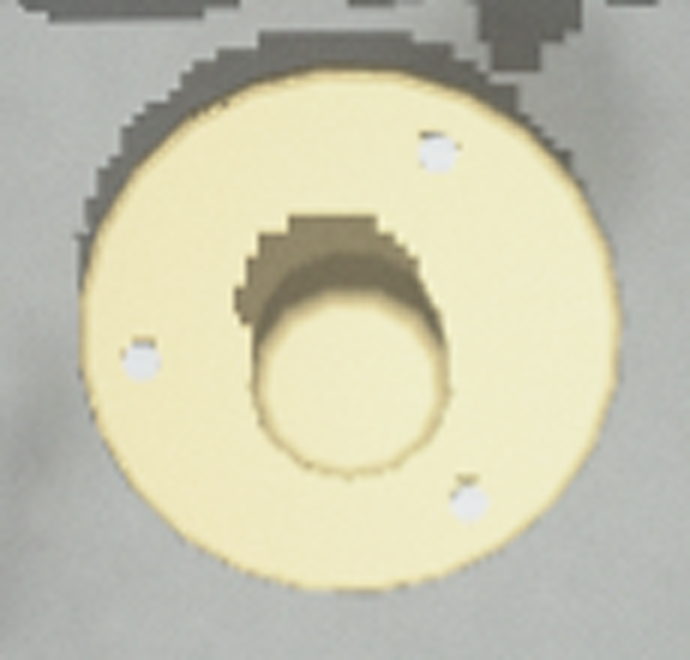

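```bash
python3 - <<'E'
from h import *
from scipy.optimize import least_squares
f=lambda P:least_squares(lambda x:np.hypot(P[:,0]-x[0],P[:,1]-x[1])-x[2],[P[:,0].mean(),P[:,1].mean(),.04]).x
g=lambda pts,x0,y0,s,z:np.array([onz('wrist',x0+a/s,y0+b/s,z) for a,b in pts])
print('flange',f(g([(83,320),(618,320),(350,70),(350,588),(160,140),(545,140),(160,510),(540,520)],225,140,6,.016)))
print('boss',f(g([(258,381),(446,381),(352,290),(352,474)],225,140,6,.040)))
print('rim',f(g([(397,490),(290,368),(128,570),(210,703),(380,430),(372,590),(332,650),(160,470),(150,660)],440,110,4,.073)))
print('ball',onz('wrist',440+389/4,110+128/4,.0875))
E
```

```text
flange [0.42697586 0.13526591 0.04024803]
boss [0.42689093 0.13510015 0.01295464]
rim [0.46454073 0.33615766 0.04113528]
ball [0.36858609 0.34051111 0.0875    ]
```

Emit:
{"fn": "step_arm", "kwargs": {"targets": [[[0,0,0],[2.0,0.13,0.2],8.5],[[0,0,0],[2.5,0,0],8.5],[[0,0,0],[2.5,0,0],8.5],[[0,0,0],[2.5,0,0],8.5],[[0,0,0],[2.0,0,0],8.5],[[0,0,0],[1.0,0,0],8.5],[[0,0,0],[0.6,0,0],8.5],[[0,0,0],[0,0,0],6],[[0,0,0],[0,0,0],4],[[0,0,0],[0,0,0],0]], "force": 60}}

```text
clock: 4.05
tcp_pos: [0.4281, 0.1351, 0.0212]
orientation: [0.708, 0.015, 0.706, -0.014]
wrist_force: [-0.3, 0.4, -0.7]
finger_gap: 0.0433
```

Emit:
{"fn": "step_arm", "kwargs": {"targets": [[[0,0,0],[0,0,0],0],[[0,0,0],[0,0,0],0],[[0,0,0],[0,0,0],0],[[0,0,0],[0,0,0],0],[[0,0,0],[0,0,0],0],[[0,0,0],[-0.3,0,0],0],[[0,0,0],[-0.7,0,0],0],[[0,0,0],[-2,0,0],0],[[0,0,0],[-2,0,0],0],[[0,0,0],[0,0,0],0]]}}

```text
clock: 5.05
tcp_pos: [0.4292, 0.1353, 0.0727]
orientation: [0.709, 0.015, 0.705, -0.014]
wrist_force: [1.4, -0.4, -2.1]
finger_gap: 0.0255
```

```bash
python3 - <<'E'
from h import *
s=st()
im=read_camera('wrist'); cv2.imwrite('pics/w2.png',im[:,:,::-1])
E
```

```text
t 5.05 tcp [0.4292 0.1353 0.0727] x [ 0.005  0.001 -1.   ] yaw_y 87.66 F [ 1.41 -0.41 -2.12] gap 0.0255 q [ 0.126  0.188 -0.535  0.843  0.     0.167]
```

View pics/w2.png

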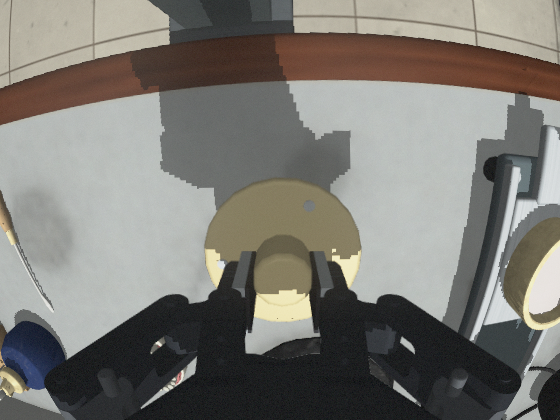

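```bash
python3 - <<'E'
from h import *
crop('pics/w2.png','pics/c8.png',195,170,180,165,4)
E
```

```text
(no output)
```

View pics/c8.png

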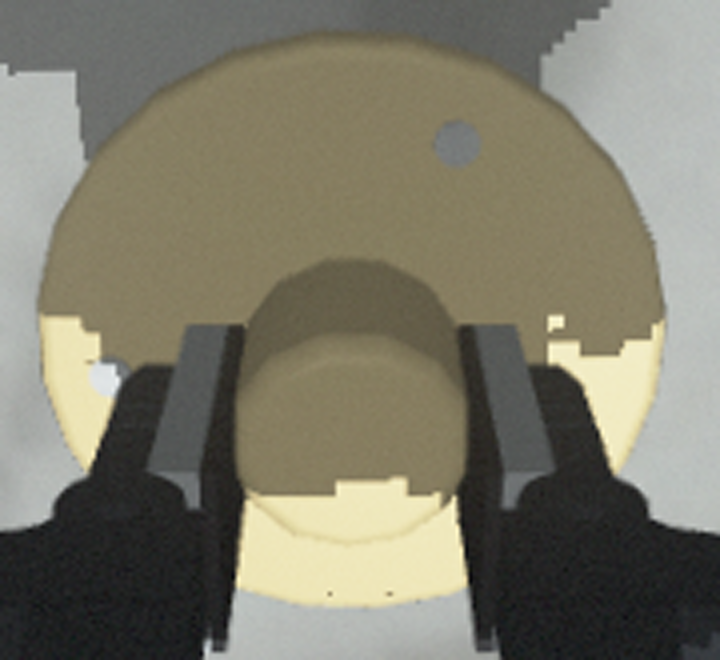

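```bash
python3 - <<'E'
from h import *
from scipy.optimize import least_squares
f=lambda P:least_squares(lambda x:np.hypot(P[:,0]-x[0],P[:,1]-x[1])-x[2],[P[:,0].mean(),P[:,1].mean(),.04]).x
g=lambda pts,x0,y0,s,z:np.array([onz('wrist',x0+a/s,y0+b/s,z) for a,b in pts])
s=get_state()
for dz in (.0025,.0045,.0065):
  F=f(g([(40,315),(664,315),(352,34),(355,606),(155,97),(540,90),(655,240),(48,240),(75,440),(620,460),(250,593)],195,170,4,s['tcp_pos'][2]-dz)); print(dz,F,F[:2]-s['tcp_pos'][:2])
print(f(g([(238,400),(467,400),(352,336),(352,544),(275,510)],195,170,4,s['tcp_pos'][2]+.0195)))
E
```

```text
0.0025 [0.42433531 0.13562524 0.03943935] [-0.00409425  0.00048336]
0.0045 [0.42531981 0.13559198 0.03998416] [-0.00310975  0.0004501 ]
0.0065 [0.42630431 0.13555872 0.04052898] [-0.00212524  0.00041684]
[0.42485936 0.13580822 0.01311592]
```

Emit:
{"fn": "step_arm", "kwargs": {"targets": [[[0,0,0],[-2,0,0],0],[[0,0,0],[-3,0,0],0],[[0,0,0],[-2,0.5,0],0],[[0,0,0],[0,1.5,0],0],[[0,0,0],[0,2.5,0],0],[[0,0,0],[0,2.5,0],0],[[0,0,0],[0,2,0],0],[[0,0,0],[0,1,0],0],[[0,0,0],[0,0,0],0],[[0,0,0],[0,0,0],0]]}}

```text
clock: 6.1
tcp_pos: [0.4307, 0.2343, 0.1396]
orientation: [0.706, 0.014, 0.707, -0.015]
wrist_force: [0.4, 0.3, -2.5]
finger_gap: 0.0255
```

```bash
python3 - <<'E'
from h import *
s=st()
im=read_camera('wrist'); cv2.imwrite('pics/w3.png',im[:,:,::-1])
crop('pics/w3.png','pics/c9.png',200,130,230,190,3.4)
E
```

```text
t 6.1 tcp [0.4307 0.2343 0.1396] x [-0.001 -0.001 -1.   ] yaw_y 87.67 F [ 0.36  0.28 -2.54] gap 0.0255 q [ 0.335  0.202 -0.333  1.037 -0.     0.375]
```

View pics/w3.png

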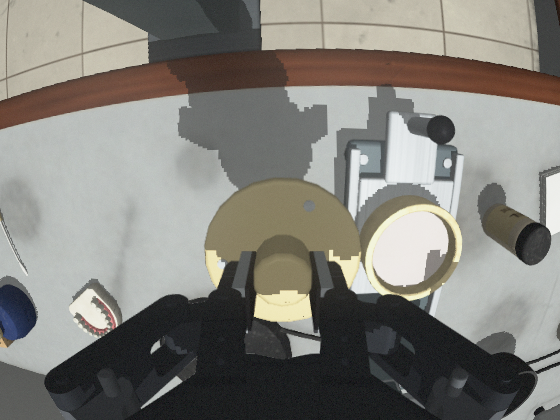

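View pics/c9.png

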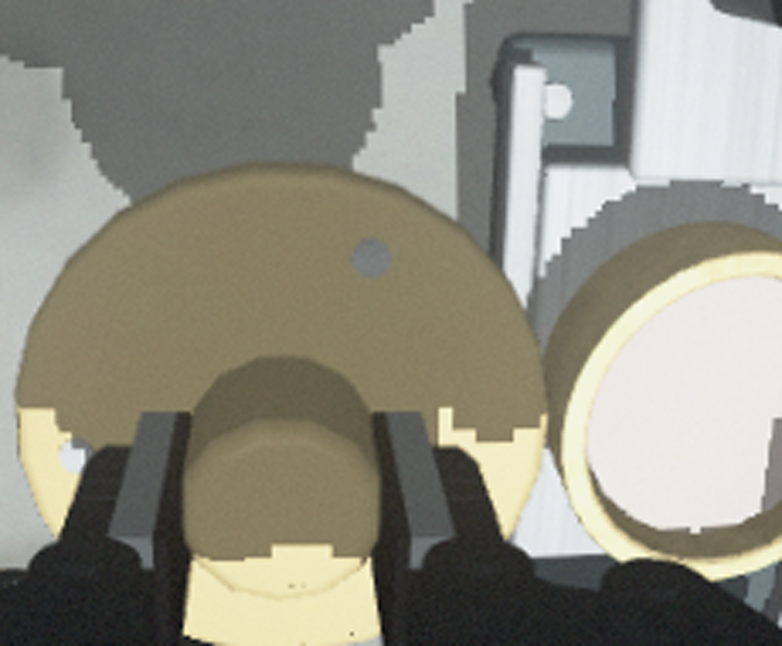

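```bash
python3 - <<'E'
from h import *
crop('pics/w3.png','pics/c10.png',350,180,125,125,5)
E
```

```text
(no output)
```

View pics/c10.png

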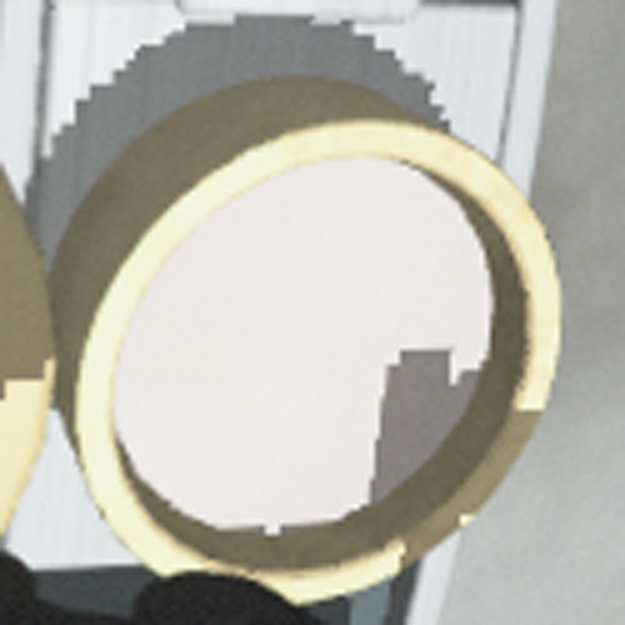

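```bash
python3 - <<'E'
from h import *
from scipy.optimize import least_squares
f=lambda P:least_squares(lambda x:np.hypot(P[:,0]-x[0],P[:,1]-x[1])-x[2],[P[:,0].mean(),P[:,1].mean(),.04]).x
g=lambda pts,x0,y0,s,z:np.array([onz('wrist',x0+a/s,y0+b/s,z) for a,b in pts])
s=get_state()
rim=f(g([(76,400),(110,310),(235,160),(360,121),(470,148),(535,215),(561,310),(540,410),(495,485),(400,570),(310,605),(110,520)],350,180,5,.073));print(rim)
F=f(g([(18,400),(546,410),(270,164),(130,205),(410,196),(515,290),(30,320),(60,530),(505,545)],200,130,3.4,s['tcp_pos'][2]-.0055)); print(F,F[:2]-s['tcp_pos'][:2])
b=onz('wrist',440,129,.0875); print('ball',b)
d=rim[:2]-F[:2]; M=Rq(s['orientation']); print(d, (M.T@np.r_[d,0]*100).round(2))
delta(np.r_[s['tcp_pos'][:2]+d,.11],down(np.pi/2+YAW))
E
```

```text
[0.46337216 0.3344274  0.04046314]
[0.4277344  0.2346228  0.04002702] [-0.0031489   0.00054969]
ball [0.36776217 0.33813591 0.0875    ]
[0.03563775 0.09980461] [-1.000e-02  1.012e+01  3.150e+00]
rotvec deg [-0.03 -0.06  0.05] shift cm now-axes [ 2.97 10.12  3.15] after-turn axes [ 2.98 10.12  3.15]
```

Emit:
{"fn": "step_arm", "kwargs": {"targets": [[[0,0,0],[0,1,0.3],0],[[0,0,0],[0,2,0.7],0],[[0,0,0],[0,2.5,0.75],0],[[0,0,0],[0,2.5,0.75],0],[[0,0,0],[0,1.5,0.45],0],[[0,0,0],[0,0.62,0.2],0],[[0,0,0],[1.5,0,0],0],[[0,0,0],[1.5,0,0],0],[[0,0,0],[1.0,0,0],0],[[0,0,0],[0,0,0],0]]}}

```text
clock: 7.15
tcp_pos: [0.4658, 0.3337, 0.0987]
orientation: [0.706, 0.014, 0.708, -0.015]
wrist_force: [0.2, 0.1, -2.4]
finger_gap: 0.0258
```

```bash
python3 - <<'E'
from h import *
s=st()
im=read_camera('wrist'); cv2.imwrite('pics/w4.png',im[:,:,::-1])
im=read_camera('scene'); cv2.imwrite('pics/s4.png',im[:,:,::-1])
crop('pics/w4.png','pics/c11.png',185,160,200,180,3.8)
crop('pics/s4.png','pics/c12.png',190,130,130,130,4.5)
E
```

```text
t 7.15 tcp [0.4658 0.3337 0.0987] x [-0.003 -0.002 -1.   ] yaw_y 87.61 F [ 0.21  0.15 -2.4 ] gap 0.0258 q [ 0.482  0.384 -0.187  1.003 -0.     0.523]
```

View pics/c11.png

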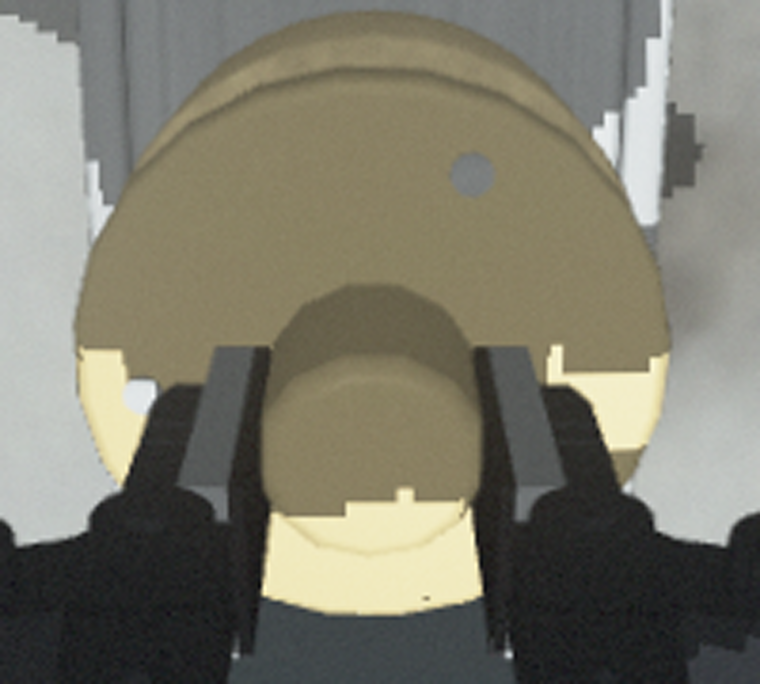

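View pics/c12.png

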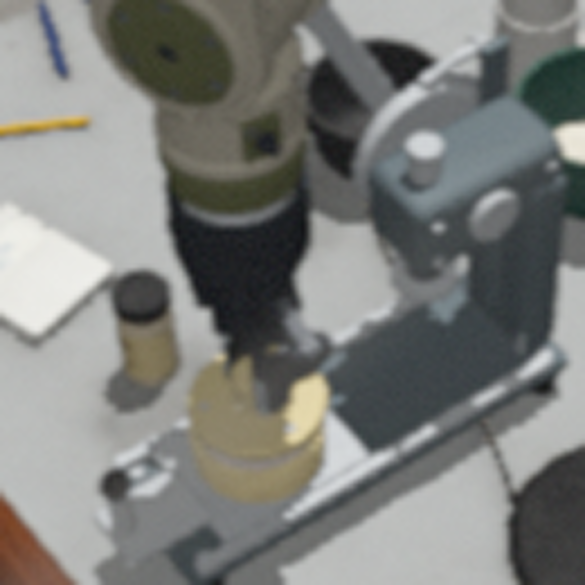

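Emit:
{"fn": "step_arm", "kwargs": {"targets": [[[0,0,0],[0.3,0,0.05],0],[[0,0,0],[0.2,0,0],0],[[0,0,0],[0.2,0,0],0],[[0,0,0],[0.2,0,0],0],[[0,0,0],[0.1,0,0],0],[[0,0,0],[0.1,0,0],0],[[0,0,0],[0,0,0],0],[[0,0,0],[0,0,0],0],[[0,0,0],[0,0,0],0],[[0,0,0],[0,0,0],0]]}}

```text
clock: 8.25
tcp_pos: [0.4675, 0.3347, 0.0894]
orientation: [0.707, 0.015, 0.707, -0.014]
wrist_force: [-0.3, 0.4, -3.0]
finger_gap: 0.0256
```

```bash
python3 - <<'E'
from h import *
s=st()
im=read_camera('wrist'); cv2.imwrite('pics/w5.png',im[:,:,::-1])
im=read_camera('scene'); cv2.imwrite('pics/s5.png',im[:,:,::-1])
crop('pics/w5.png','pics/c13.png',185,160,200,180,3.8)
crop('pics/s5.png','pics/c14.png',220,190,60,60,9)
E
```

```text
t 8.25 tcp [0.4675 0.3347 0.0894] x [ 0.  0. -1.] yaw_y 87.65 F [-0.31  0.38 -3.01] gap 0.0256 q [ 0.482  0.392 -0.199  0.979  0.     0.523]
```

View pics/c13.png

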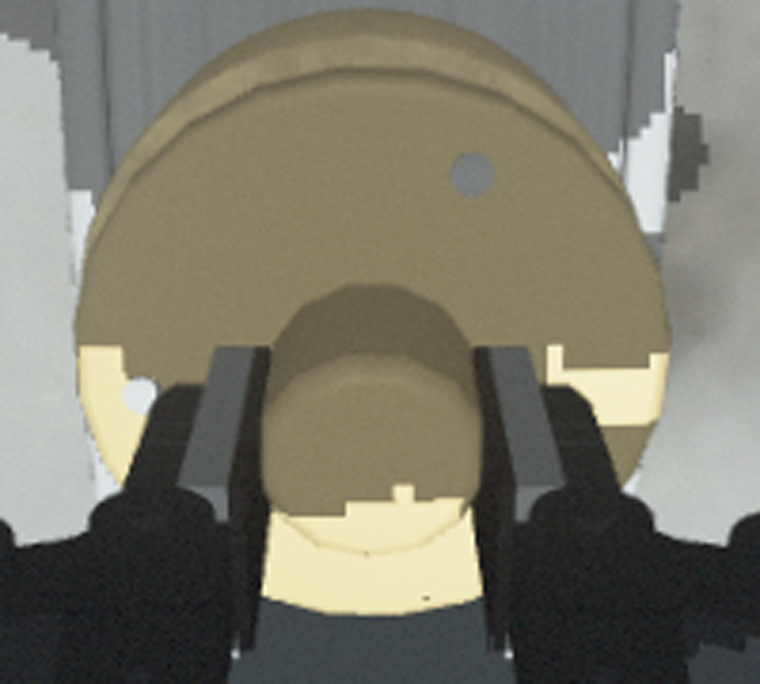

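View pics/c14.png

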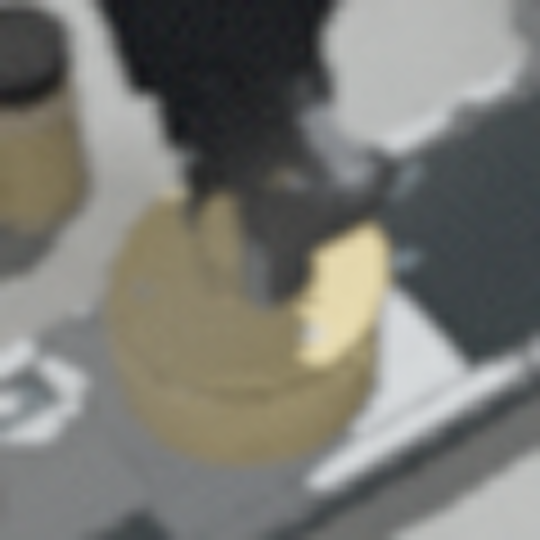

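Emit:
{"fn": "step_arm", "kwargs": {"targets": [[[0,0,0],[0.1,-0.05,0],0],[[0,0,0],[0.1,0,0],0],[[0,0,0],[0.1,0,0],0],[[0,0,0],[0,0,0],0],[[0,0,0],[0,0,0],0],[[0,0,0],[0,0,0],0],[[0,0,0],[0,0,0],0],[[0,0,0],[0,0,0],0],[[0,0,0],[0,0,0],0],[[0,0,0],[0,0,0],0]]}}

```text
clock: 9.35
tcp_pos: [0.4678, 0.3342, 0.0873]
orientation: [0.707, 0.015, 0.706, -0.014]
wrist_force: [-1.0, -2.0, 5.9]
finger_gap: 0.0257
```

```bash
python3 - <<'E'
from h import *
s=st()
im=read_camera('wrist'); cv2.imwrite('pics/w6.png',im[:,:,::-1])
crop('pics/w6.png','pics/c15.png',185,160,200,180,3.8)
E
```

```text
t 9.35 tcp [0.4678 0.3342 0.0873] x [ 0.001  0.    -1.   ] yaw_y 87.65 F [-1.05 -1.99  5.9 ] gap 0.0257 q [ 0.481  0.393 -0.203  0.973 -0.     0.522]
```

View pics/c15.png

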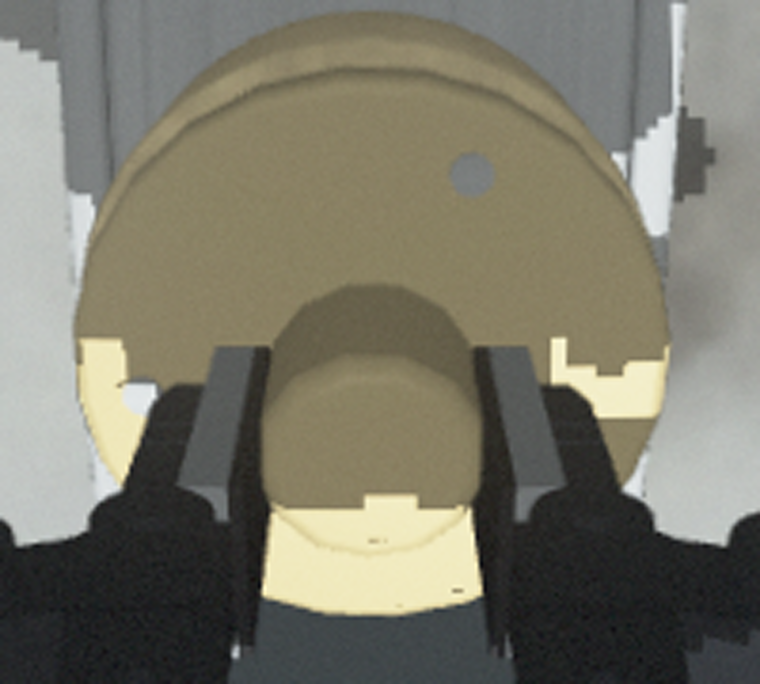

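Emit:
{"fn": "step_arm", "kwargs": {"targets": [[[0,0,0],[0,0,0],3.5],[[0,0,0],[0,0,0],5],[[0,0,0],[0,0,0],6],[[0,0,0],[0,0,0],7],[[0,0,0],[0,0,0],7],[[0,0,0],[-0.5,0,0],7],[[0,0,0],[-1.5,0,0],7],[[0,0,0],[-3,0,0],7],[[0,0,0],[-3,0,0],7],[[0,0,0],[-2,0,-2],7]]}}

```text
clock: 10.4
tcp_pos: [0.4499, 0.3354, 0.1888]
orientation: [0.708, 0.016, 0.706, -0.014]
wrist_force: [-0.5, 0.0, 0.6]
finger_gap: 0.0703
```

```bash
python3 - <<'E'
from h import *
s=st()
im=read_camera('wrist'); cv2.imwrite('pics/w7.png',im[:,:,::-1])
im=read_camera('scene'); cv2.imwrite('pics/s7.png',im[:,:,::-1])
crop('pics/s7.png','pics/c16.png',190,100,130,160,3.7)
E
```

```text
t 10.4 tcp [0.4499 0.3354 0.1888] x [ 0.004  0.002 -1.   ] yaw_y 87.56 F [-0.5   0.02  0.62] gap 0.0703 q [ 0.498  0.298 -0.079  1.189 -0.     0.54 ]
```

View pics/w7.png

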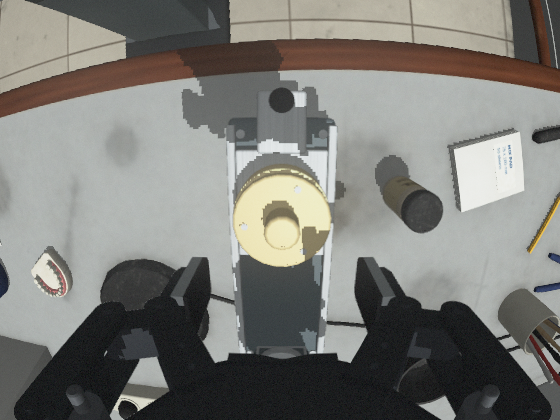

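View pics/c16.png

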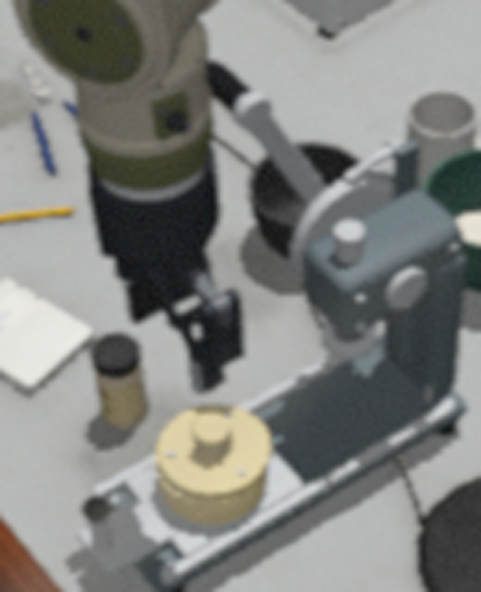

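```bash
python3 - <<'E'
from h import *
print('ball',onz('wrist',282,100,.0875))
print('boss',onz('wrist',283,234,.106))
b=onz('wrist',282,100,.0875)
delta([b[0]-.034,b[1]+.0,.056],down(np.pi/2+YAW))
E
```

```text
ball [0.36581304 0.33922051 0.0875    ]
boss [0.46412684 0.33599924 0.106     ]
rotvec deg [ 0.06  0.24 -0.17] shift cm now-axes [ 13.36  -0.17 -11.63] after-turn axes [ 13.41  -0.14 -11.57]
```

Emit:
{"fn": "step_arm", "kwargs": {"targets": [[[0,0,0],[0,-0.15,-3],3],[[0,0,0],[0,0,-3],0],[[0,0,0],[0,0,-3],0],[[0,0,0],[0,0,-2.3],0],[[0,0,0],[2,0,0],0],[[0,0,0],[3,0,0],0],[[0,0,0],[3,0,0],0],[[0,0,0],[3,0,0],0],[[0,0,0],[2.2,0,0],0],[[0,0,0],[0,0,0],0]]}}

```text
clock: 11.5
tcp_pos: [0.3321, 0.3362, 0.0509]
orientation: [0.705, 0.013, 0.709, -0.016]
wrist_force: [0.4, -0.4, -0.4]
finger_gap: -0.0
```

```bash
python3 - <<'E'
from h import *
s=st()
im=read_camera('wrist'); cv2.imwrite('pics/w8.png',im[:,:,::-1])
E
```

```text
t 11.5 tcp [0.3321 0.3362 0.0509] x [-0.005 -0.004 -1.   ] yaw_y 87.65 F [ 0.37 -0.44 -0.42] gap -0.0 q [ 0.622  0.262 -0.5    0.816 -0.     0.663]
```

View pics/w8.png

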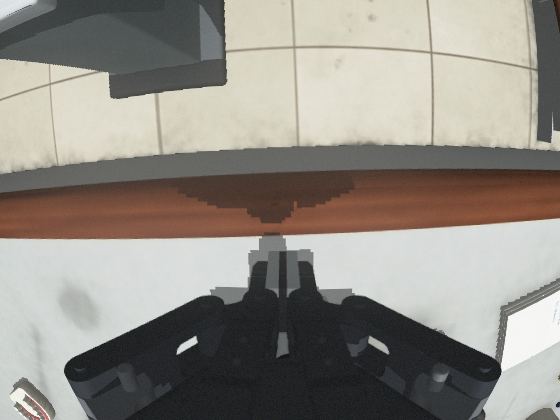

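Emit:
{"fn": "step_arm", "kwargs": {"targets": [[[0,0,0],[-0.6,0,0.4],0],[[0,0,0],[0,0,0.6],0],[[0,0,0],[0,0,0.6],0],[[0,0,0],[0,0,0.6],0],[[0,0,0],[0,0,0.8],0],[[0,0,0],[0,0,1],0],[[0,0,0],[0,0,1],0],[[0,0,0],[0,0,1],0],[[0,0,0],[0,0,1],0],[[0,0,0],[0,0,1],0]]}}

```text
clock: 12.55
tcp_pos: [0.4152, 0.3347, 0.0602]
orientation: [0.707, 0.014, 0.707, -0.015]
wrist_force: [-2.6, -0.5, 2.2]
finger_gap: 0.0003
```

```bash
python3 - <<'E'
from h import *
s=st()
im=read_camera('scene'); cv2.imwrite('pics/s8.png',im[:,:,::-1])
crop('pics/s8.png','pics/c17.png',170,80,170,190,3.1)
E
```

```text
t 12.55 tcp [0.4152 0.3347 0.0602] x [-0. -0. -1.] yaw_y 87.64 F [-2.57 -0.54  2.19] gap 0.0003 q [ 0.528  0.349 -0.346  0.876 -0.     0.569]
```

View pics/c17.png

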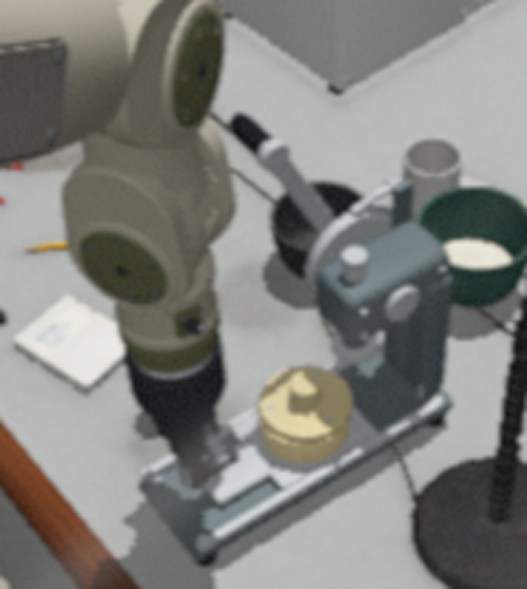

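Emit:
{"fn": "step_arm", "kwargs": {"targets": [[[0,0,0],[0.2,0,0.8],0],[[0,0,0],[0,0,0.8],0],[[0,0,0],[0,0,0.8],0],[[0,0,0],[0,0,0.7],0],[[0,0,0],[0,0,0.5],0],[[0,0,0],[0,0,0.5],0],[[0,0,0],[0,0,0.4],0],[[0,0,0],[0,0,0.3],0],[[0,0,0],[0,0,0.3],0],[[0,0,0],[0,0,0.3],0]]}}

```text
clock: 13.6
tcp_pos: [0.4683, 0.3325, 0.0582]
orientation: [0.707, 0.014, 0.707, -0.015]
wrist_force: [-2.1, -1.0, -0.8]
finger_gap: 0.0002
```

```bash
python3 - <<'E'
from h import *
s=st()
im=read_camera('scene'); cv2.imwrite('pics/s9.png',im[:,:,::-1])
crop('pics/s9.png','pics/c18.png',170,80,170,190,3.1)
E
```

```text
t 13.6 tcp [0.4683 0.3325 0.0582] x [-0. -0. -1.] yaw_y 87.66 F [-2.09 -0.97 -0.77] gap 0.0002 q [ 0.478  0.42  -0.241  0.91  -0.     0.519]
```

View pics/c18.png

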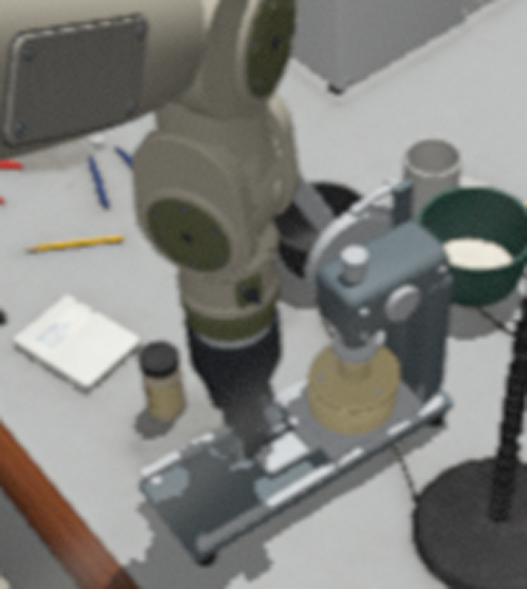

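Emit:
{"fn": "step_arm", "kwargs": {"targets": [[[0,0,0],[0,0,0.3],0],[[0,0,0],[0,0,0.3],0],[[0,0,0],[0,0,0.3],0],[[0,0,0],[0,0,0.2],0],[[0,0,0],[0,0,0.2],0],[[0,0,0],[0,0,0.2],0],[[0,0,0],[0,0,0],0],[[0,0,0],[0,0,0],0],[[0,0,0],[0,0,0],0],[[0,0,0],[0,0,0],0]]}}

```text
clock: 14.65
tcp_pos: [0.472, 0.3324, 0.0581]
orientation: [0.7, 0.013, 0.714, -0.013]
wrist_force: [-32.1, 2.1, 20.6]
finger_gap: -0.0002
```

```bash
python3 - <<'E'
from h import *
s=st()
im=read_camera('scene'); cv2.imwrite('pics/s10.png',im[:,:,::-1])
crop('pics/s10.png','pics/c19.png',170,80,170,190,3.1)
E
```

```text
t 14.65 tcp [0.472  0.3324 0.0581] x [-0.019  0.001 -1.   ] yaw_y 87.93 F [-32.08   2.07  20.62] gap -0.0002 q [ 0.47   0.437 -0.215  0.935  0.009  0.506]
```

View pics/c19.png

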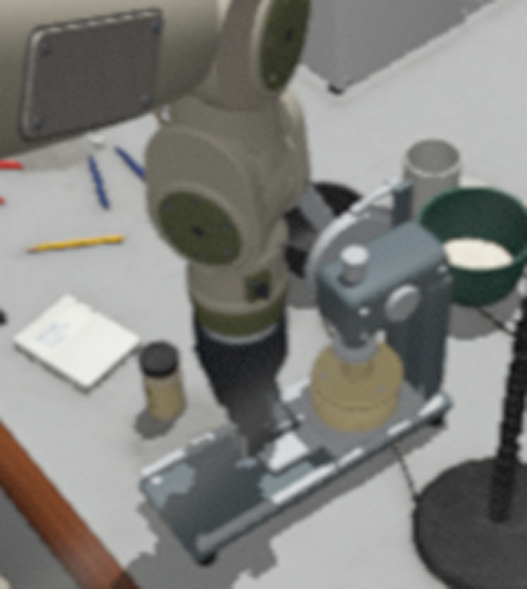

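Emit:
{"fn": "step_arm", "kwargs": {"targets": [[[0,0,0],[0,0,-1],0],[[0,0,0],[0,0,-1.5],0],[[0,0,0],[0,0,-2],0],[[0,0,0],[-2,0,-0.5],0],[[0,0,0],[-4,0,0],0],[[0,0,0],[-4,0,0],0],[[0,0,0],[-4,0,0],0],[[0,0,0],[-4,0,0],0],[[0,0,0],[-3,0,0],0],[[0,0,0],[0,0,0],0]]}}

```text
clock: 15.7
tcp_pos: [0.4366, 0.3357, 0.2744]
orientation: [0.711, 0.017, 0.703, -0.012]
wrist_force: [-0.7, -0.2, -0.9]
finger_gap: 0.0002
```

```bash
python3 - <<'E'
from h import *
s=st()
im=read_camera('wrist'); cv2.imwrite('pics/w11.png',im[:,:,::-1])
im=read_camera('scene'); cv2.imwrite('pics/s11.png',im[:,:,::-1])
im=read_camera('top'); cv2.imwrite('pics/t11.png',im[:,:,::-1])
crop('pics/s11.png','pics/c20.png',170,80,170,190,3.1)
E
```

```text
t 15.7 tcp [0.4366 0.3357 0.2744] x [ 0.011  0.006 -1.   ] yaw_y 87.65 F [-0.72 -0.15 -0.87] gap 0.0002 q [ 0.51   0.247  0.061  1.373 -0.     0.551]
```

View pics/w11.png

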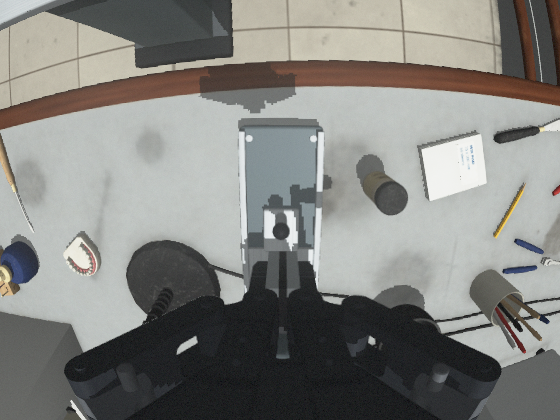

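View pics/c20.png

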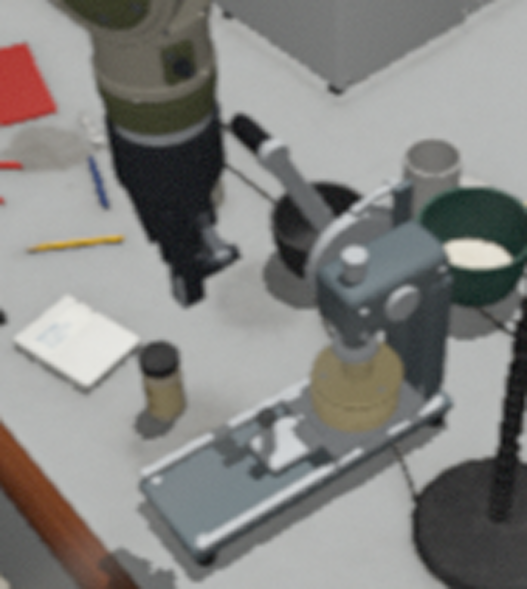

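View pics/t11.png

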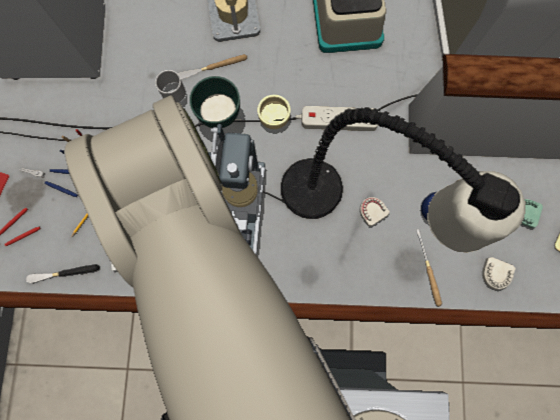

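```bash
python3 - <<'E'
from h import *
print('ball',onz('wrist',281.5,231,.0875))
# grip in start frames again
print(tri(('top',155+157/7,110+418/7),('scene',170+254/3.1,80+134/3.1)))
crop('pics/s11.png','pics/c21.png',235,105,60,60,9)
E
```

```text
ball [0.4856217  0.33129277 0.0875    ]
(array([0.55384242, 0.41123099, 0.31212904]), [np.float64(0.0007989146011978002), np.float64(0.000798914601197824)])
```

View pics/c21.png

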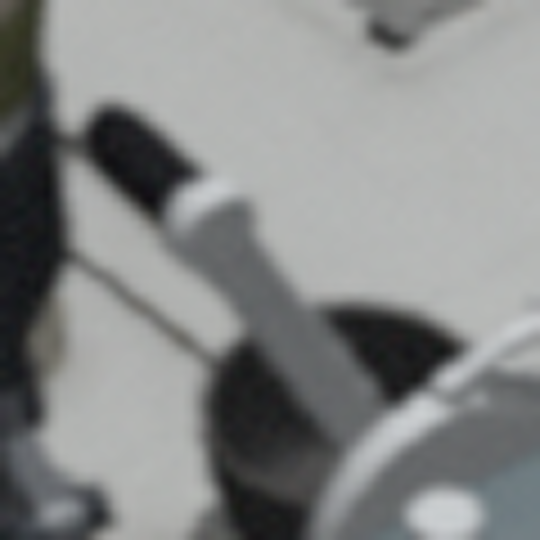

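```bash
python3 - <<'E'
from h import *
for z in(.206,.2):
  a=onz('top',155+555/7,110+500/7,z);b=onz('top',155+570/7,110+165/7,z);print(a,b,np.linalg.norm(a-b), 'ram from front',a[0]+.024,'from back',b[0]-.083)
for z in (.215,.22,.225): print(onz('top',155+540/7,110+403/7,z))
# scene: current boss/pad
crop('pics/s11.png','pics/c22.png',260,150,60,80,8)
print(onz('scene',0,0,0))
E
```

```text
[0.56475432 0.32377883 0.206     ] [0.66556821 0.32562638 0.206     ] 0.10083081588067883 ram from front 0.5887543242179218 from back 0.5825682120194025
[0.56639208 0.32451017 0.2       ] [0.66790635 0.32637056 0.2       ] 0.10153131271306126 ram from front 0.5903920842438604 from back 0.5849063512741342
[0.59048918 0.32866222 0.215     ]
[0.58895945 0.32801778 0.22      ]
[0.58742972 0.32737334 0.225     ]
[0.36219696 2.25914186 0.        ]
```

View pics/c22.png

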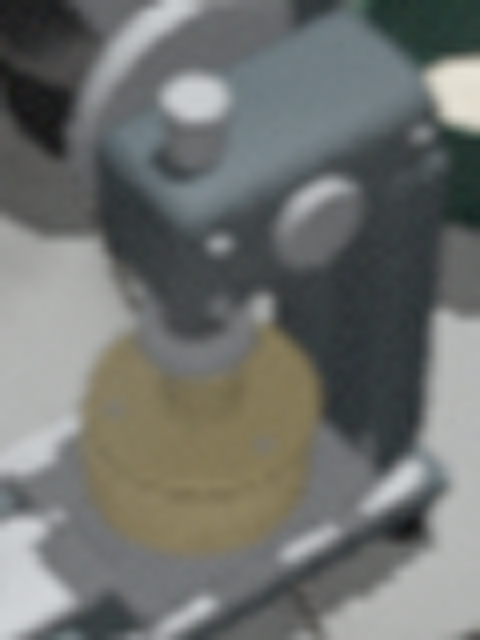

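```bash
python3 - <<'E'
from h import *
crop('pics/s11.png','pics/c23.png',265,175,42,50,14)
t=np.linspace(0,2*np.pi,361)
def circ(x,y,z,r): 
    return proj('scene',np.c_[x+r*np.cos(t),y+r*np.sin(t),np.full(361,z)])
for x,y in((.585,.327),(.578,.327)):
  for nm,z,r in(('padbot',.116,.021),('flangetop',.082,.041),('bossTop',.106,.014),('cupbottom',.042,.041)):
    c=circ(x,y,z,r); print(x,nm,'c8 coords L,R',((c[:,0].min()-260)*8).round(),((c[:,0].max()-260)*8).round(),'T,B',((c[:,1].min()-150)*8).round(),((c[:,1].max()-150)*8).round())
E
```

```text
0.585 padbot c8 coords L,R 130.0 255.0 T,B 283.0 377.0
0.585 flangetop c8 coords L,R 73.0 312.0 T,B 306.0 488.0
0.585 bossTop c8 coords L,R 151.0 234.0 T,B 318.0 381.0
0.585 cupbottom c8 coords L,R 77.0 309.0 T,B 379.0 560.0
0.578 padbot c8 coords L,R 114.0 239.0 T,B 293.0 388.0
0.578 flangetop c8 coords L,R 57.0 296.0 T,B 315.0 498.0
0.578 bossTop c8 coords L,R 135.0 218.0 T,B 328.0 391.0
0.578 cupbottom c8 coords L,R 61.0 294.0 T,B 389.0 570.0
```

View pics/c23.png

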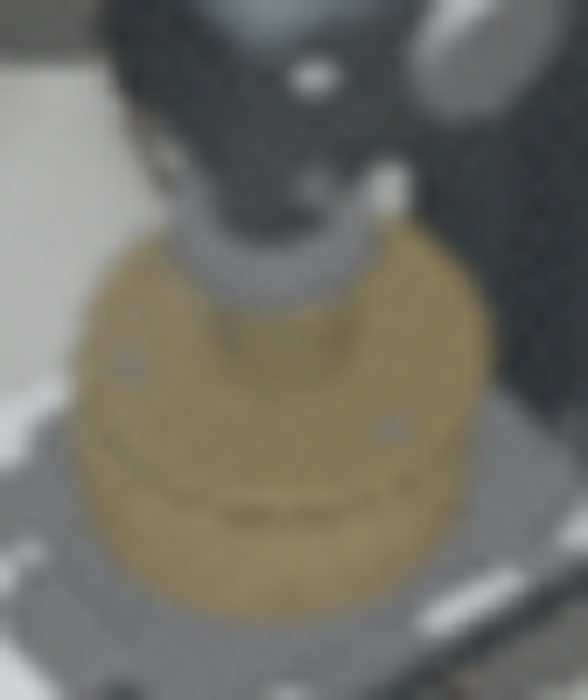

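Emit:
{"fn": "step_arm", "kwargs": {"targets": [[[0,0,0],[-3.5,0,0],8],[[0,0,0],[-4,0,0],8],[[0,0,0],[-3.5,0,0],8],[[8.2,0,0],[0,0,0],8],[[8.2,0,0],[0,0,0],8],[[8.2,0,0],[0,0,0],8],[[8.2,0,0],[0,0,0],8],[[8.2,0,0],[0,0,0],8],[[8.2,0,0],[0,0,0],8],[[8.2,0,0],[0,0,0],8]]}}

```text
clock: 16.85
tcp_pos: [0.4333, 0.3339, 0.3764]
orientation: [0.612, 0.353, 0.613, -0.355]
wrist_force: [0.9, 0.0, 1.2]
finger_gap: 0.0798
```

Emit:
{"fn": "step_arm", "kwargs": {"targets": [[[8.2,0,0],[0,0,0],8],[[8.2,0,0],[0,0,0],8],[[8.2,0,0],[0,0,0],8],[[8.2,0,0],[0,0,0],8],[[0,0,0],[0,0,-1],8],[[0,0,0],[0,0,-2],8],[[0,0,0],[0,0,-2],8],[[0,0,0],[0,0,-1.5],8],[[0,0,0],[0,0,0],8],[[0,0,0],[0,0,0],8]]}}

```text
clock: 17.85
tcp_pos: [0.4361, 0.3993, 0.3771]
orientation: [-0.489, -0.51, -0.49, 0.511]
wrist_force: [0.4, -0.3, -0.0]
finger_gap: 0.0799
```

```bash
python3 - <<'E'
from h import *
s=st()
im=read_camera('wrist'); cv2.imwrite('pics/w12.png',im[:,:,::-1])
delta([.553,.4,.38],down(YAW))
E
```

```text
t 17.85 tcp [0.4361 0.3993 0.3771] x [-0.001 -0.001 -1.   ] yaw_y -2.39 F [ 0.36 -0.27 -0.03] gap 0.0799 q [ 0.606  0.367  0.477  1.683 -0.     2.218]
rotvec deg [-0.1   0.06  0.06] shift cm now-axes [-0.26 11.67 -0.61] after-turn axes [-0.25 11.68 -0.59]
```

View pics/w12.png

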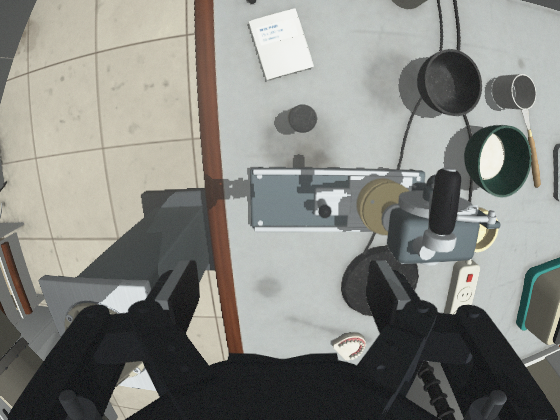

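```bash
python3 - <<'E'
from h import *
for z in (.31,.315): print([onz('wrist',*p,z).round(4) for p in((448,172),(446.5,202),(445,231))])
print(proj('wrist',[[.552,.411,.315]]))
E
```

```text
[array([0.5567, 0.4304, 0.31  ]), array([0.5577, 0.4079, 0.31  ]), array([0.5593, 0.3849, 0.31  ])]
[array([0.554 , 0.4314, 0.315 ]), array([0.5549, 0.4095, 0.315 ]), array([0.5565, 0.387 , 0.315 ])]
[[443.32091026 200.08959257]]
```

Emit:
{"fn": "step_arm", "kwargs": {"targets": [[[0,0,0],[0,2,-0.3],8],[[0,0,0],[0,3,-0.4],8],[[0,0,0],[0,3,-0.3],8],[[0,0,0],[0,2.5,0],8],[[0,0,0],[0,1.2,0],8],[[0,0,0],[1,0,0],8],[[0,0,0],[1,0,0],8],[[0,0,0],[1,0,0],8],[[0,0,0],[0,0,0],8],[[0,0,0],[0,0,0],8]]}}

```text
clock: 18.9
tcp_pos: [0.5535, 0.4031, 0.3487]
orientation: [-0.489, -0.511, -0.489, 0.511]
wrist_force: [-0.6, 0.9, 0.1]
finger_gap: 0.0802
```

```bash
python3 - <<'E'
from h import *
s=st()
im=read_camera('wrist'); cv2.imwrite('pics/w13.png',im[:,:,::-1])
E
```

```text
t 18.9 tcp [0.5535 0.4031 0.3487] x [-0. -0. -1.] yaw_y -2.56 F [-0.61  0.89  0.1 ] gap 0.0802 q [ 0.512  0.584  0.752  1.74  -0.     2.128]
```

View pics/w13.png

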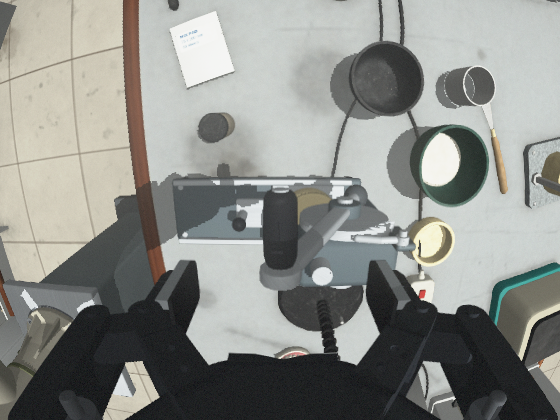

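```bash
python3 - <<'E'
from h import *
s=get_state()
print([onz('wrist',*p,.315).round(4) for p in((281,190),(281,228),(281,262))])
print(proj('wrist',[s['tcp_pos'],s['tcp_pos']-[0,0,.034],s['tcp_pos']+[0,0,.0187]]))
E
```

```text
[array([0.5545, 0.434 , 0.315 ]), array([0.5535, 0.4113, 0.315 ]), array([0.5525, 0.3892, 0.315 ])]
[[281.66892878 267.52803241]
 [281.73191298 240.6364129 ]
 [281.62456422 287.10969405]]
```

Emit:
{"fn": "step_arm", "kwargs": {"targets": [[[0,0,0],[0.5,0,-0.9],8],[[0,0,0],[1.5,0,0],8],[[0,0,0],[1.5,0,0],8],[[0,0,0],[1.2,0,0],8],[[0,0,0],[0.6,0,0],8],[[0,0,0],[0,0,0],6],[[0,0,0],[0,0,0],4],[[0,0,0],[0,0,0],3],[[0,0,0],[0,0,0],1],[[0,0,0],[0,0,0],0.5]], "force": 50}}

```text
clock: 19.95
tcp_pos: [0.5535, 0.4131, 0.2961]
orientation: [0.489, 0.511, 0.489, -0.511]
wrist_force: [-2.8, 1.4, 1.6]
finger_gap: 0.0179
```

Emit:
{"fn": "step_arm", "kwargs": {"targets": [[[0,0,0],[0,0,0],0.5],[[0,0,0],[0,0,0],0.5],[[0,0,0],[0,0,0],0.5],[[0,0,0],[0,0,0],0.5],[[0,0,0],[0,0,0],0.5],[[0,0,0],[0,0,0],0.5],[[0,0,0],[0,0,0],0.5],[[0,0,0],[0,0,0],0.5],[[0,0,0],[0,0,0],0.5],[[0,0,0],[0,0,0],0.5]]}}

```text
clock: 20.95
tcp_pos: [0.5535, 0.4131, 0.296]
orientation: [0.489, 0.511, 0.489, -0.511]
wrist_force: [-5.0, 1.9, 5.4]
finger_gap: 0.0181
```

```bash
python3 - <<'E'
from h import *
s=st()
im=read_camera('wrist'); cv2.imwrite('pics/w14.png',im[:,:,::-1])
im=read_camera('scene'); cv2.imwrite('pics/s14.png',im[:,:,::-1])
E
```

```text
t 20.95 tcp [0.5535 0.4131 0.296 ] x [ 0.     0.001 -1.   ] yaw_y -2.53 F [-5.03  1.91  5.41] gap 0.0181 q [5.250e-01 5.650e-01 5.900e-01 1.595e+00 1.000e-03 2.140e+00]
```

View pics/w14.png

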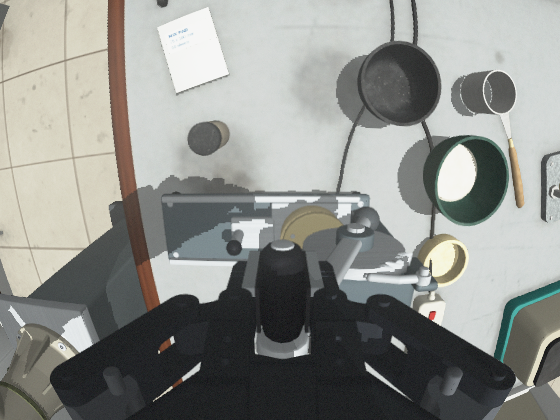

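View pics/s14.png

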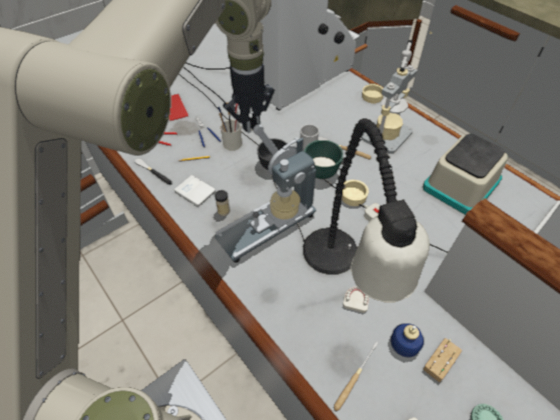

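```bash
python3 - <<'E'
import numpy as np
H=np.array([.5535+.0645,.180])
P=lambda q:H+.15*np.array([-np.cos(1.1345-q),np.sin(1.1345-q)])
qs=np.r_[.02,.06,.10,.14,.18,.22,.26,.30,.34,.38,.41]
for L in (qs,np.r_[.41,.44,.47,.50,.53,.56,.59,.6],np.r_[.6,.63,.66,.69,.72,.75,.78],np.r_[.78,.81,.84,.87,.9,.93,.96],np.r_[.96,1.0,1.03,1.06,1.07]):
    for a,b in zip(L[:-1],L[1:]):
        d=(P(b)-P(a))*100; print(round(b,2),'tool x %.2f y %.2f'%(-d[1],d[0]),'TCP',(P(b)-[0,.0187]).round(4))
    print()
E
```

```text
0.06 tool x 0.28 y -0.53 TCP [0.5466 0.2932]
0.1 tool x 0.30 y -0.52 TCP [0.5414 0.2902]
0.14 tool x 0.32 y -0.51 TCP [0.5363 0.2871]
0.18 tool x 0.34 y -0.50 TCP [0.5313 0.2837]
0.22 tool x 0.36 y -0.48 TCP [0.5265 0.2801]
0.26 tool x 0.38 y -0.47 TCP [0.5218 0.2764]
0.3 tool x 0.39 y -0.45 TCP [0.5173 0.2724]
0.34 tool x 0.41 y -0.44 TCP [0.5129 0.2683]
0.38 tool x 0.43 y -0.42 TCP [0.5087 0.264 ]
0.41 tool x 0.33 y -0.30 TCP [0.5057 0.2607]

0.44 tool x 0.34 y -0.29 TCP [0.5027 0.2573]
0.47 tool x 0.35 y -0.28 TCP [0.4999 0.2538]
0.5 tool x 0.36 y -0.27 TCP [0.4972 0.2502]
0.53 tool x 0.37 y -0.26 TCP [0.4946 0.2466]
0.56 tool x 0.37 y -0.25 TCP [0.4921 0.2428]
0.59 tool x 0.38 y -0.24 TCP [0.4897 0.239 ]
0.6 tool x 0.13 y -0.08 TCP [0.4889 0.2377]

0.63 tool x 0.39 y -0.22 TCP [0.4867 0.2338]
0.66 tool x 0.40 y -0.21 TCP [0.4846 0.2298]
0.69 tool x 0.40 y -0.20 TCP [0.4826 0.2258]
0.72 tool x 0.41 y -0.19 TCP [0.4807 0.2217]
0.75 tool x 0.41 y -0.18 TCP [0.479  0.2176]
0.78 tool x 0.42 y -0.16 TCP [0.4773 0.2134]

0.81 tool x 0.42 y -0.15 TCP [0.4758 0.2091]
0.84 tool x 0.43 y -0.14 TCP [0.4745 0.2048]
0.87 tool x 0.43 y -0.12 TCP [0.4732 0.2005]
0.9 tool x 0.44 y -0.11 TCP [0.4721 0.1962]
0.93 tool x 0.44 y -0.10 TCP [0.4711 0.1918]
0.96 tool x 0.44 y -0.08 TCP [0.4703 0.1873]

1.0 tool x 0.59 y -0.09 TCP [0.4694 0.1814]
1.03 tool x 0.45 y -0.05 TCP [0.4688 0.1769]
1.06 tool x 0.45 y -0.04 TCP [0.4684 0.1725]
1.07 tool x 0.15 y -0.01 TCP [0.4683 0.171 ]
```

Emit:
{"fn": "step_arm", "kwargs": {"targets": [[[0,0,0],[0.27,-0.52,0],0.5],[[0,0,0],[0.3,-0.52,0],0.5],[[0,0,0],[0.32,-0.51,0],0.5],[[0,0,0],[0.34,-0.5,0],0.5],[[0,0,0],[0.36,-0.48,0],0.5],[[0,0,0],[0.38,-0.47,0],0.5],[[0,0,0],[0.39,-0.45,0],0.5],[[0,0,0],[0.41,-0.44,0],0.5],[[0,0,0],[0,0,0],0.5],[[0,0,0],[0,0,0],0.5]]}}

```text
clock: 22.05
tcp_pos: [0.5144, 0.4149, 0.2694]
orientation: [0.489, 0.512, 0.489, -0.51]
wrist_force: [-6.8, 0.4, 9.8]
finger_gap: 0.0181
```

```bash
cat >> h.py <<'E'
def lev():
    s=st(); g=s['tcp_pos']-Rq(s['orientation'])[:,0]*.0187
    x,z=g[0],g[2]; print('grip',g.round(4),'q from z',round(1.1345-np.arcsin((z-.18)/.15),3),'q from both',round(1.1345-np.arctan2(z-.18,.618-x),3),'r',round(np.hypot(.618-x,z-.18),4))
    F=s['wrist_force'];a=np.arctan2(z-.18,.618-x); print('tangential resist',round(float(F[0]*np.sin(a)+F[2]*np.cos(a)),2),'radial',round(float(-F[0]*np.cos(a)+F[2]*np.sin(a)),2))
E
python3 - <<'E'
from h import *
lev()
im=read_camera('wrist'); cv2.imwrite('pics/w15.png',im[:,:,::-1])
E
```

```text
t 22.05 tcp [0.5144 0.4149 0.2694] x [ 0.001  0.002 -1.   ] yaw_y -2.52 F [-6.78  0.41  9.76] gap 0.0181 q [5.570e-01 4.860e-01 3.960e-01 1.479e+00 1.000e-03 2.172e+00]
grip [0.5144 0.4148 0.2881] q from z 0.33 q from both 0.328 r 0.1497
tangential resist 1.87 radial 11.74
```

View pics/w15.png

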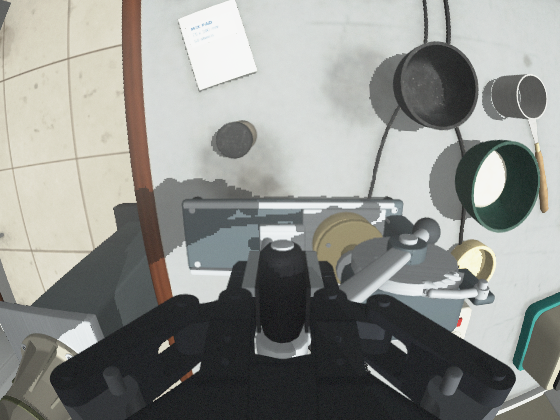

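Emit:
{"fn": "step_arm", "kwargs": {"targets": [[[0,0,0],[-0.07,-0.07,0],0.5],[[0,0,0],[0.2,-0.2,0],0.5],[[0,0,0],[0.2,-0.2,0],0.5],[[0,0,0],[0.2,-0.2,0],0.5],[[0,0,0],[0.22,-0.2,0],0.5],[[0,0,0],[0.22,-0.18,0],0.5],[[0,0,0],[0,0,0],0.5],[[0,0,0],[0,0,0],0.5],[[0,0,0],[0,0,0],0.5],[[0,0,0],[0,0,0],0.5]]}}

```text
clock: 23.1
tcp_pos: [0.5055, 0.4154, 0.2602]
orientation: [0.489, 0.513, 0.488, -0.509]
wrist_force: [-3.7, 1.4, 11.1]
finger_gap: 0.0181
```

```bash
python3 -c "
from h import *
lev()"
```

```text
t 23.1 tcp [0.5055 0.4154 0.2602] x [ 0.004  0.002 -1.   ] yaw_y -2.55 F [-3.75  1.44 11.08] gap 0.0181 q [ 0.565  0.469  0.346  1.444 -0.     2.181]
grip [0.5055 0.4154 0.2789] q from z 0.414 q from both 0.413 r 0.1498
tangential resist 5.85 radial 10.13
```

Emit:
{"fn": "step_arm", "kwargs": {"targets": [[[0,0,0],[0.24,-0.2,0],0.5],[[0,0,0],[0.24,-0.19,0],0.5],[[0,0,0],[0.24,-0.18,0],0.5],[[0,0,0],[0,0,0],0.5],[[0,0,0],[0,0,0],0.5],[[0,0,0],[0,0,0],0.5],[[0,0,0],[0,0,0],0.5],[[0,0,0],[0,0,0],0.5],[[0,0,0],[0,0,0],0.5],[[0,0,0],[0,0,0],0.5]]}}

```text
clock: 24.1
tcp_pos: [0.4985, 0.4156, 0.252]
orientation: [0.489, 0.511, 0.489, -0.51]
wrist_force: [-4.3, 0.7, 8.3]
finger_gap: 0.018
```

```bash
python3 -c "
from h import *
lev()"
```

```text
t 24.1 tcp [0.4985 0.4156 0.252 ] x [ 0.001  0.001 -1.   ] yaw_y -2.53 F [-4.31  0.73  8.29] gap 0.018 q [5.710e-01 4.600e-01 3.130e-01 1.422e+00 1.000e-03 2.186e+00]
grip [0.4985 0.4156 0.2707] q from z 0.486 q from both 0.485 r 0.15
tangential resist 4.0 radial 8.44
```

Emit:
{"fn": "step_arm", "kwargs": {"targets": [[[0,0,0],[0.23,-0.17,0],0.5],[[0,0,0],[0.24,-0.17,0],0.5],[[0,0,0],[0.24,-0.17,0],0.5],[[0,0,0],[0.24,-0.16,0],0.5],[[0,0,0],[0.25,-0.16,0],0.5],[[0,0,0],[0.25,-0.15,0],0.5],[[0,0,0],[0,0,0],0.5],[[0,0,0],[0,0,0],0.5],[[0,0,0],[0,0,0],0.5],[[0,0,0],[0,0,0],0.5]]}}

```text
clock: 25.1
tcp_pos: [0.4895, 0.4161, 0.2386]
orientation: [0.489, 0.512, 0.489, -0.51]
wrist_force: [-5.2, 0.3, 12.5]
finger_gap: 0.0182
```

```bash
python3 -c "
from h import *
lev()"
```

```text
t 25.1 tcp [0.4895 0.4161 0.2386] x [ 0.003  0.002 -1.   ] yaw_y -2.54 F [-5.23  0.28 12.48] gap 0.0182 q [0.58  0.445 0.257 1.379 0.    2.195]
grip [0.4894 0.4161 0.2573] q from z 0.593 q from both 0.593 r 0.15
tangential resist 8.0 radial 10.91
```

Emit:
{"fn": "step_arm", "kwargs": {"targets": [[[0,0,0],[0.26,-0.14,0],0.5],[[0,0,0],[0.26,-0.14,0],0.5],[[0,0,0],[0.26,-0.14,0],0.5],[[0,0,0],[0.13,-0.07,0],0.5],[[0,0,0],[0,0,0],0.5],[[0,0,0],[0,0,0],0.5],[[0,0,0],[0,0,0],0.5],[[0,0,0],[0,0,0],0.5],[[0,0,0],[0,0,0],0.5],[[0,0,0],[0,0,0],0.5]]}}

```text
clock: 26.1
tcp_pos: [0.4832, 0.4163, 0.2277]
orientation: [-0.488, -0.511, -0.489, 0.511]
wrist_force: [-6.6, 2.1, 6.0]
finger_gap: 0.0179
```

```bash
python3 -c "
from h import *
lev()"
```

```text
t 26.1 tcp [0.4832 0.4163 0.2277] x [-0.001  0.001 -1.   ] yaw_y -2.51 F [-6.59  2.14  5.95] gap 0.0179 q [5.850e-01 4.400e-01 2.230e-01 1.354e+00 2.000e-03 2.199e+00]
grip [0.4832 0.4162 0.2464] q from z 0.676 q from both 0.677 r 0.1503
tangential resist 2.43 radial 8.54
```

Emit:
{"fn": "step_arm", "kwargs": {"targets": [[[0,0,0],[0.23,-0.12,0],0.5],[[0,0,0],[0.23,-0.11,0],0.5],[[0,0,0],[0.23,-0.1,0],0.5],[[0,0,0],[0.24,-0.1,0],0.5],[[0,0,0],[0.24,-0.1,0],0.5],[[0,0,0],[0.24,-0.09,0],0.5],[[0,0,0],[0,0,0],0.5],[[0,0,0],[0,0,0],0.5],[[0,0,0],[0,0,0],0.5],[[0,0,0],[0,0,0],0.5]]}}

```text
clock: 27.1
tcp_pos: [0.4772, 0.4166, 0.2141]
orientation: [0.488, 0.511, 0.489, -0.511]
wrist_force: [-8.1, 1.2, 8.3]
finger_gap: 0.018
```

```bash
python3 -c "
from h import *
lev()"
```

```text
t 27.1 tcp [0.4772 0.4166 0.2141] x [-0.     0.001 -1.   ] yaw_y -2.52 F [-8.08  1.21  8.25] gap 0.018 q [5.900e-01 4.330e-01 1.800e-01 1.317e+00 1.000e-03 2.205e+00]
grip [0.4772 0.4165 0.2328] q from z 0.775 q from both 0.776 r 0.1504
tangential resist 4.89 radial 10.46
```

Emit:
{"fn": "step_arm", "kwargs": {"targets": [[[0,0,0],[0.28,-0.1,0],0.5],[[0,0,0],[0.28,-0.09,0],0.5],[[0,0,0],[0.28,-0.09,0],0.5],[[0,0,0],[0.26,-0.07,0],0.5],[[0,0,0],[0,0,0],0.5],[[0,0,0],[0,0,0],0.5],[[0,0,0],[0,0,0],0.5],[[0,0,0],[0,0,0],0.5],[[0,0,0],[0,0,0],0.5],[[0,0,0],[0,0,0],0.5]]}}

```text
clock: 28.1
tcp_pos: [0.4729, 0.4167, 0.2019]
orientation: [-0.488, -0.51, -0.49, 0.511]
wrist_force: [-7.7, 3.2, 4.4]
finger_gap: 0.0176
```

```bash
python3 -c "
from h import *
lev()"
```

```text
t 28.1 tcp [0.4729 0.4167 0.2019] x [-0.003  0.001 -1.   ] yaw_y -2.5 F [-7.66  3.23  4.45] gap 0.0176 q [5.940e-01 4.320e-01 1.480e-01 1.289e+00 2.000e-03 2.208e+00]
grip [0.473  0.4167 0.2206] q from z 0.861 q from both 0.862 r 0.1506
tangential resist 2.22 radial 8.58
```

Emit:
{"fn": "step_arm", "kwargs": {"targets": [[[0,0,0],[0.24,-0.08,0],0.5],[[0,0,0],[0.24,-0.08,0],0.5],[[0,0,0],[0.24,-0.07,0],0.5],[[0,0,0],[0.24,-0.06,0],0.5],[[0,0,0],[0.24,-0.06,0],0.5],[[0,0,0],[0.22,-0.05,0],0.5],[[0,0,0],[0,0,0],0.5],[[0,0,0],[0,0,0],0.5],[[0,0,0],[0,0,0],0.5],[[0,0,0],[0,0,0],0.5]]}}

```text
clock: 29.1
tcp_pos: [0.4698, 0.4169, 0.1885]
orientation: [0.488, 0.511, 0.489, -0.511]
wrist_force: [-6.5, 1.6, 6.6]
finger_gap: 0.0179
```

```bash
python3 -c "
from h import *
lev()"
```

```text
t 29.1 tcp [0.4698 0.4169 0.1885] x [-0.001  0.001 -1.   ] yaw_y -2.52 F [-6.45  1.6   6.64] gap 0.0179 q [5.970e-01 4.310e-01 1.130e-01 1.253e+00 1.000e-03 2.212e+00]
grip [0.4698 0.4169 0.2072] q from z 0.952 q from both 0.953 r 0.1507
tangential resist 5.36 radial 7.55
```

Emit:
{"fn": "step_arm", "kwargs": {"targets": [[[0,0,0],[0.28,-0.05,0],0.5],[[0,0,0],[0.28,-0.05,0],0.5],[[0,0,0],[0.28,-0.04,0],0.5],[[0,0,0],[0.28,-0.03,0],0.5],[[0,0,0],[0,0,0],0.5],[[0,0,0],[0,0,0],0.5],[[0,0,0],[0,0,0],0.5],[[0,0,0],[0,0,0],0.5],[[0,0,0],[0,0,0],0.5],[[0,0,0],[0,0,0],0.5]]}}

```text
clock: 30.1
tcp_pos: [0.4679, 0.4169, 0.1766]
orientation: [-0.488, -0.511, -0.489, 0.511]
wrist_force: [-6.1, 2.6, 4.6]
finger_gap: 0.0183
```

```bash
python3 -c "
from h import *
lev()"
```

```text
t 30.1 tcp [0.4679 0.4169 0.1766] x [-0.002  0.001 -1.   ] yaw_y -2.51 F [-6.09  2.61  4.6 ] gap 0.0183 q [5.990e-01 4.330e-01 8.800e-02 1.226e+00 1.000e-03 2.214e+00]
grip [0.4679 0.4169 0.1953] q from z 1.032 q from both 1.033 r 0.1509
tangential resist 3.96 radial 6.52
```

Emit:
{"fn": "step_arm", "kwargs": {"targets": [[[0,0,0],[0.15,-0.02,0],0.5],[[0,0,0],[0.15,-0.02,0],0.5],[[0,0,0],[0.15,-0.01,0],0.5],[[0,0,0],[0,0,0],0.5],[[0,0,0],[0,0,0],0.5],[[0,0,0],[0,0,0],0.5],[[0,0,0],[0,0,0],0.5],[[0,0,0],[0,0,0],0.5],[[0,0,0],[0,0,0],0.5],[[0,0,0],[0,0,0],0.5]]}}

```text
clock: 31.1
tcp_pos: [0.4675, 0.4169, 0.1723]
orientation: [-0.488, -0.511, -0.489, 0.511]
wrist_force: [-5.5, 1.9, 3.5]
finger_gap: 0.0182
```

```bash
python3 - <<'E'
from h import *
lev()
for n in('wrist','scene','top'):
    im=read_camera(n); cv2.imwrite(f'pics/{n}20.png',im[:,:,::-1])
crop('pics/scene20.png','pics/c30.png',180,90,160,180,3.3)
E
```

```text
t 31.1 tcp [0.4675 0.4169 0.1723] x [-0.001  0.001 -1.   ] yaw_y -2.52 F [-5.49  1.95  3.53] gap 0.0182 q [6.000e-01 4.340e-01 7.900e-02 1.215e+00 1.000e-03 2.214e+00]
grip [0.4676 0.4169 0.191 ] q from z 1.061 q from both 1.062 r 0.1508
tangential resist 3.12 radial 5.73
```

View pics/wrist20.png

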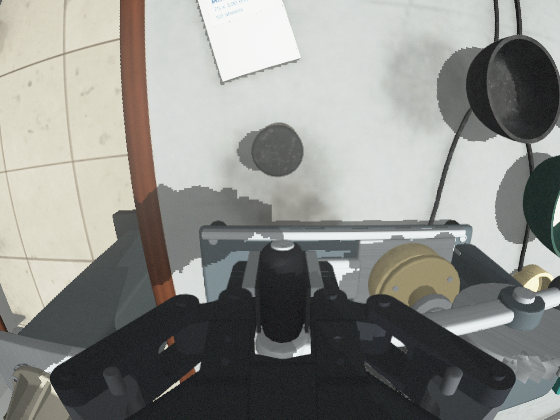

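View pics/c30.png

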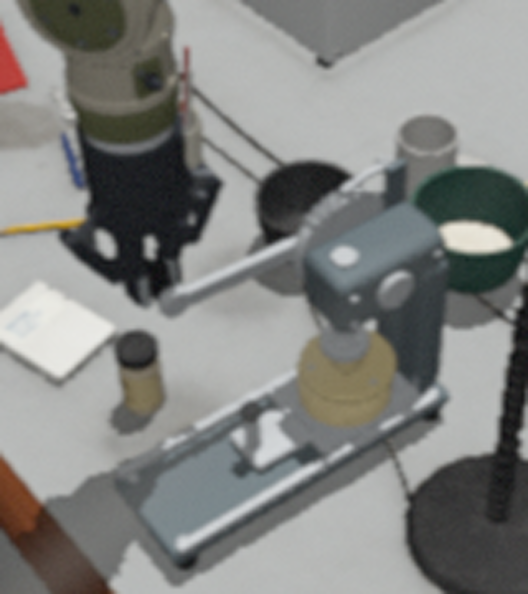

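```bash
python3 - <<'E'
from h import *
lev(); print(hand_in()); lev()
E
```

```text
t 31.25 tcp [0.4675 0.4169 0.1722] x [-0.001  0.001 -1.   ] yaw_y -2.52 F [-5.92  1.35  5.39] gap 0.0185 q [6.000e-01 4.350e-01 7.900e-02 1.215e+00 1.000e-03 2.214e+00]
grip [0.4675 0.4169 0.1909] q from z 1.062 q from both 1.062 r 0.1509
tangential resist 4.94 radial 6.29
the job is handed in; nothing more can be done
None
the job is handed in; nothing more can be done
```

I set the lid on the flask, pushed the tray home until it met its stop, and brought the lever down four clicks. I handed in at 31 s with the fingers still gripping the sleeve; the tool gave no verdict.

**Last checks:**
- **Lever angle:** it was about 1.06 rad, worked out from the gripper position and the hinge height given. The allowed range is 0.98 to 1.155, so there was no fifth click.
- **Clicks:** I stopped before and after each expected click, and the resistance at the grip fell each time: 5.9 to 4.0, 8.0 to 2.4, 4.9 to 2.2, and 5.4 to 4.0 N (3.1 N a little further on). The fourth drop was the weakest. The final reading was noisy at 3.1 to 4.9 N, so that click rests mainly on the angle.
- **Pad load:** I did not measure it. From the spring rate and the angle it should be about 15 N, and the last picture shows the pad down on the boss.
- **Lid:** it met the rim at the expected height with about 9 N. The pictures after I let go show it sitting flat.
- **Grip:** the commanded grip was 50 N, and the sleeve showed no slip in the wrist picture.

**Disagreement:** the wrist camera put the tray post 6 to 8 mm short of fully home. The 32 N of resistance at the stop and the flask lining up with the pad within about 1 mm in the scene camera both pointed to it being home, so I went with those.

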